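# Load the drying locker and switch on its heat

## Robot

A 6-joint arm with a two-finger parallel gripper is mounted at the origin on the work surface. World frame = base frame: x ahead of the robot, y to its left, z up, the work surface at z = 0. Lengths are in m, angles in rad, forces in N, time in s.
With the tool pointing down it reaches from about 0.35 to 0.775 m from the base axis. Payload 7.3 kg.
Tool frame: the origin (TCP) lies at the very end of the fingers, on their centre line; the grasp point (between the pads) lies 19 mm behind it (robot.hold_point_z is the distance from the TCP to the grasp point, in m); z points along the fingers, y is the direction in which the jaws open and shut (so a half turn about z gives the same grasp; the last joint's range is limited). The gripper opens to 92 mm and grips with 3 to 60 N. Pads are 19 mm wide; open, the fingers measure 130 mm over their backs; the gripper's body (75 mm by 190 mm) begins 47 mm behind the grasp point.
Start: joints at [1.194, 0.342, 1.524, -0, 1.275, -0.146], TCP at [0.12, 0.511, 0.227] pointing down, gripper open.
Joint ranges: [-2.53, 2.53], [-0.77, 2.02], [0.04, 2.7], [-1, 4.14], [0.28, 2.66], [-3.11, 3.11]. Speed limits (rad/s): [2.57, 2.57, 3.14, 3.14, 3.14, 3.14].

## Interface

Orientations are given as [roll, pitch, yaw] about the fixed x, y, z axes, in that order (R = Rz(yaw) Ry(pitch) Rx(roll)).
In Python, from cell import monitor, viewer, robot gives the robot as it stands.
- The arm moves only by the tool move_arm, never from a script. Its argument "deltas" is a list of rows, each an object of numbers: "x", "y", "z": the shift along the tool's x, y, z in m; "wx", "wy", "wz": the turn, a rotation vector about the tool's x, y, z in degrees; "hand": the opening, from 0 (shut) to 1 (fully open). In form: [{"x": .., "y": .., "z": .., "wx": .., "wy": .., "wz": .., "hand": ..}, ...]. A call has 1 to 8 rows; each row is the pose to reach, as a shift and turn from the pose commanded when the call began, along the tool's axes at that moment; what a row does not reach only later rows make up. A row lasts 1/8 s, in which the tool goes at most 62.5 mm and 10.7 degrees, less where a joint would pass 70% of its speed; a pose out of reach is approached as far as the arm can. A call with a gripper value outside its range is refused whole. The fingers move at their own pace and stop on an object; "grip_force" is the grip in N (left out, the last holds). Time passes only in rows, so rows that repeat a pose let the fingers close. It gives the time, the measured TCP pose, the force and the opening at its end, in the units of the state.
- monitor.observe(): the state, without advancing time (a new reading comes with each control period).
- viewer.read_camera(name): name is "scene" or "top" or "wrist"; returns the picture (420x560x3 uint8, red, green, blue); there is no depth.
- viewer.camera_params(name): a dict with "camera_matrix" (3x3 intrinsics, pixels), "R" (3x3) and "t" (3): a world point X has camera coordinates R X + t. Camera axes: x right, y down, z forward; pixel columns grow to the right and rows downward; lengths in m; the calibration is good to about 2 mm. A picture is of the moment at which its call begins: read the wrist's pose just before it. camera_params takes no time and is no camera call; for the wrist camera it gives the pose at the moment of the call.
- robot.hand_in(): hands the job in, once; it reports no verdict.
The state is a dict: "time": time; "qpos": joint angles; "qvel": joint speeds; "joint_efforts": joint torques, N m; "tool_pos": TCP position; "tool_rot": TCP orientation; "contact_force": force on the tool from outside, world axes, zero at the start; "torque": the same for the moment, N m; "opening": finger opening in m.
Only numpy, scipy, OpenCV 4.12 (cv2) and the standard library are available. Lean on these libraries where they do the work, as an engineer would, in place of code of your own. Each camera call takes 0.05 s, during which the arm holds its last target. There are 200 camera calls.

## Task

Load the clay drying locker: swing up its active leaf, then withdraw the brass flush bolt on the passive leaf, swing that leaf up as well, and set every clay trough from the ware board upright on the locker's floor (set them down, do not drop them or stack them). Then close the passive leaf, shoot its bolt fully home again, close the active leaf over it, and last of all turn the heat knob clockwise until it clicks past its detent. Leave the glaze jar and the dark brick alone.

Things in the scene. Friction and masses are not known exactly. Their poses are not given: they have to be found in the camera images.
- locker: Fixed low white open-topped box, 328 (x) by 328 (y) mm, rim 115 mm up, walls 14 mm, inner floor 300 by 300 mm and 45 mm above the table. Origin: centre of its underside; x away from the robot, y left, z up; it stands turned by up to 0.1 rad. Two blue leaves lie on the rim and meet at y = 0. A grey control box on its right end (x -80 to 40, y -164 to -274 mm, 85 mm high) carries the heat knob.
- active_leaf (a joint): Right-hand leaf, 320 by 160 by 12 mm, opens first, closes last: 0 closed (flat), grows in rad as its free edge swings up and to the right, stop 1.75. Stiff hinge: stays where left; 6 N at its bar. A cover strip on its free edge, 34 to 38 mm above the leaf's top, overhangs the passive leaf by 34 mm, hides the bolt and bars that leaf's way. Open beyond 1.2, closed below 0.06.
- passive_leaf (a joint): Left-hand leaf, 320 by 160 by 12 mm, opens second, closes first: 0 closed (flat), grows in rad as its free edge swings up and to the left, stop 1.75. Stiff hinge: stays where left; 7 N at its bar. The flush bolt holds it shut. Open beyond 1.2, closed below 0.06.
- flush_bolt (a joint): Brass slide bolt on the passive leaf's top, 18 mm from its free edge, at the end near the robot: 0 fully home (its end under the steel keeper on the locker's near wall), grows in m as it slides along the locker's +x, away from the robot; clear of the keeper at 0.018, stop 0.030. Friction 2 N. Can be shot only with the leaf flat. Withdrawn beyond 0.021, home below 0.008.
- heat_knob (a joint): Heat knob: 0 off (white pointer towards the robot, at the red dot), grows in rad clockwise seen from above; it starts between 0 and 0.25. A spring detent is met from about 0.35 on, peaks at 0.75 (about 0.2 N m) and then throws the knob on to about 1.1 (green dot); stop at 1.4. On beyond 0.95.
- active_bar (a point): Middle of the active leaf's steel bar handle: round bar 12 mm thick, 100 mm long along the locker's x, its axis 35 mm above the leaf's top and 117 mm from the hinge line (measured along the leaf; 41 mm above the hinge line when closed). Axes turn with the leaf: z is square to its top.
- passive_bar (a point): Middle of the passive leaf's like bar handle, axis 35 mm above the leaf's top (41 mm above the hinge line when closed), 100 mm from the hinge line. Axes turn with the leaf: z is square to its top.
- bolt_tab (a point): Centre of the brass thumb tab that stands on the bolt: 12 mm along the slide (locker x), 16 mm across, its top 30 mm above the leaf's top, this point 20 mm above it. The bolt's flat rod under and beside it (10 mm wide, running along the slide) rises 8 mm above the leaf's top. Covered by the active leaf's strip until that leaf is open.
- knob_grip (a point): On the heat knob's vertical axis, at the height to grip its bar: black bar 50 mm long, 14 mm thick, 34 mm high; this point is 12 mm below the bar's top and 20 mm above the disc it stands on (52 mm across), 32 mm above the control box. The bar lies along the point's x axis and turns with the knob.
- ware_board: Fixed plywood ware board, 360 (x) by 290 (y) by 12 mm, top 12 mm above the table. Origin: centre of its underside.
- glaze_jar: Amber glaze jar, 64 mm across, 100 mm tall, a bystander. Origin: centre of its underside.
- brick: Dark brick 100 by 60 by 50 mm, a bystander. Origin: centre of its underside.
- trough1: A reddish clay trough (open-topped planter), 48 mm wide (its x), 190 mm long (its y), 45 mm high, walls 8 mm, 0.2 to 0.45 kg, longer than one leaf's half of the opening. Origin: centre of its underside. Two or three of the three troughs are present, lying on the ware board.
- trough2: A grey clay trough (open-topped planter), 48 mm wide (its x), 190 mm long (its y), 45 mm high, walls 8 mm, 0.2 to 0.45 kg, longer than one leaf's half of the opening. Origin: centre of its underside. Two or three of the three troughs are present, lying on the ware board.
- trough3: A buff clay trough (open-topped planter), 48 mm wide (its x), 190 mm long (its y), 45 mm high, walls 8 mm, 0.2 to 0.45 kg, longer than one leaf's half of the opening. Origin: centre of its underside. Two or three of the three troughs are present, lying on the ware board.
- active_hinge (a point): Middle of the active (right-hand) leaf's hinge line, at y = -164, z = 122 mm of the locker; the line runs along the locker's x. Axes as the locker's.
- passive_hinge (a point): Middle of the passive (left-hand) leaf's hinge line, at y = +164, z = 122 mm of the locker; the line runs along the locker's x. Axes as the locker's.
Not all that is in view belongs to the job. Leave any purple look-alike of the trough2 alone.

How it is judged:
On the way, in this order (a step that is already met when the one before it is completed fails the run):
1. the active leaf is swung open (value of joint active_leaf above 1.2 rad), for 0.2 s.
2. the flush bolt is withdrawn (value of joint flush_bolt above 0.021 m), for 0.2 s.
3. the passive leaf is swung open (value of joint passive_leaf above 1.2 rad), for 0.2 s.
4. every trough present stands released on the locker's floor (x of trough1 in the frame of locker between -0.15 and 0.15 m and y of trough1 in the frame of locker between -0.15 and 0.15 m and z of trough1 in the frame of locker between 0.038 and 0.055 m and angle between each of trough1, trough2, trough3's own z axis and vertical below 0.12 rad and x of trough2 in the frame of locker between -0.15 and 0.15 m and y of trough2 in the frame of locker between -0.15 and 0.15 m and z of trough2 in the frame of locker between 0.038 and 0.055 m and x of trough3 in the frame of locker between -0.15 and 0.15 m and y of trough3 in the frame of locker between -0.15 and 0.15 m and z of trough3 in the frame of locker between 0.038 and 0.055 m and contact force between each of trough1, trough2, trough3 and the fingers below 0.2 N), for 0.3 s.
5. the passive leaf is closed (value of joint passive_leaf below 0.06 rad), for 0.2 s.
6. the flush bolt is shot home (value of joint flush_bolt below 0.008 m), for 0.2 s.
7. the active leaf is closed (value of joint active_leaf below 0.06 rad), for 0.2 s.
8. the heat knob is turned past its detent (value of joint heat_knob above 0.95 rad), for 0.2 s.
At the end, for the whole second after the job is handed in: Every trough present stands upright (within 7 degrees) and at rest on the locker's floor, both leaves are closed (within 0.06 rad), the bolt is home (within 8 mm) and the heat knob is past its detent (beyond 0.95 rad) (all of step 4 and linear speed of each of trough1, trough2, trough3 below 0.03 m/s and value of joint each of passive_leaf, active_leaf below 0.06 rad and value of joint flush_bolt below 0.008 m and value of joint heat_knob above 0.95 rad); the robot touches nothing.
It fails at once if the passive leaf forced up while its bolt is still shot (value of joint passive_leaf above 0.12 rad and value of joint flush_bolt below 0.012 m).
It fails at once if a trough dropped (falling free faster than 1 m/s) ((linear speed of trough1 above 1 m/s and contact force between trough1 and the fingers below 0.05 N) or (linear speed of trough2 above 1 m/s and contact force between trough2 and the fingers below 0.05 N) or (linear speed of trough3 above 1 m/s and contact force between trough3 and the fingers below 0.05 N)).
It fails at once if the jar or the brick shifted by more than 30 mm (distance of any of glaze_jar, brick from where it was at the start of the episode above 0.03 m).
Of trough1, trough2, trough3 only 2 to 3 are there at a start; the rules pass over those that are not, and their reading is None.
At some moment in a run one of trough1, trough2, trough3 may be knocked a few centimetres aside while the robot is not near it.
It also fails if it takes over 210 s, if anything falls off the work surface, if the arm or the gripper's body presses on something with over 40 N, if the wrist force passes 120 N, or if a joint passes its speed limit or range.

## Working session

There is one attempt and no reset: what is moved stays moved. The work goes in short steps, Python scripts to look and compute and a tool call to move; the robot and the scene stay as the last step left them, time stands still between calls to the robot, and variables do not carry over. Pictures are saved under pics/ and viewed, about 12 in all and at most 16, crops included, and the job is handed in when it is done.

Besides the shell and the picture viewer there is one more tool, called after "Call:" as a command line: name --argument value ..., lists and objects as JSON in quotes. move_arm: Moves the arm, as the interface text tells. Its arguments: {"type":"object","properties":{"deltas":{"type":"array","items":{"type":"object","properties":{"x":{"type":"number"},"y":{"type":"number"},"z":{"type":"number"},"wx":{"type":"number"},"wy":{"type":"number"},"wz":{"type":"number"},"hand":{"type":"number"}}}},"grip_force":{"type":"number"}},"required":["deltas"]}

```bash
mkdir -p pics; ls
cat > h.py <<'E'
import numpy as np, cv2
from cell import monitor, viewer, robot
def snap(n,f):
    p=viewer.camera_params(n); im=viewer.read_camera(n); cv2.imwrite('pics/'+f,im[:,:,::-1]); return im,p
def ray(p,u,v,z):
    K,R,t=[np.array(p[k],float) for k in('camera_matrix','R','t')]
    d=R.T@np.linalg.solve(K,[u,v,1]); c=-R.T@t; return c+d*(z-c[2])/d[2]
def proj(p,X):
    K,R,t=[np.array(p[k],float) for k in('camera_matrix','R','t')]
    q=K@(R@np.array(X)+t); return q[:2]/q[2]
E
python3 - <<'E'
from h import *
a,p=snap('top','top1.png'); b,q=snap('scene','scene1.png')
for r in (p,q): print(np.round(r['camera_matrix'],1).tolist(),np.round(-np.array(r['R']).T@r['t'],3))
print(monitor.observe())
E
```

```text
pics
[[427.7, 0.0, 279.7], [0.0, 427.7, 203.0], [0.0, 0.0, 1.0]] [0.219 0.073 1.167]
[[535.9, 0.0, 280.1], [0.0, 535.9, 209.7], [0.0, 0.0, 1.0]] [ 1.394 -0.813  0.918]
{'time': 0.1, 'qpos': array([ 1.19402186e+00,  3.42683581e-01,  1.52486239e+00, -1.02294360e-05,
        1.27538626e+00, -1.46007518e-01]), 'qvel': array([ 7.08825379e-04,  1.16051616e-03, -1.53980792e-03,  1.08745168e-03,
        3.51437307e-04,  7.00895666e-05]), 'joint_efforts': array([ 8.35547453e-04, -4.32009673e+01, -2.44692886e+01,  7.18921423e-02,
        5.26627118e-02, -4.82736334e-05]), 'tool_pos': array([0.11994206, 0.51077454, 0.22611923]), 'tool_rot': array([-3.14026591e+00, -1.85215994e-04,  2.91082857e+00]), 'contact_force': array([-0.10835798, -0.02265389,  0.07239879]), 'torque': array([ 0.00717009, -0.03515121,  0.04784683]), 'opening': 0.0916225198894627}
```

View pics/top1.png

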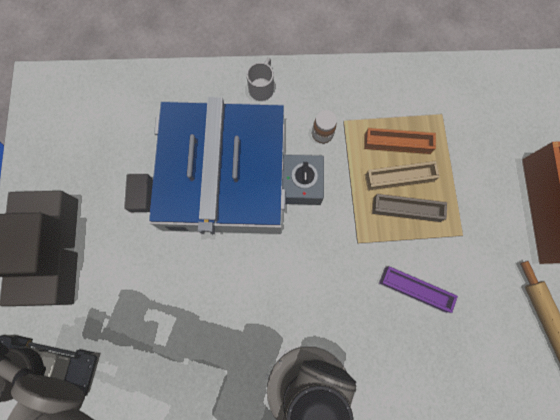

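View pics/scene1.png

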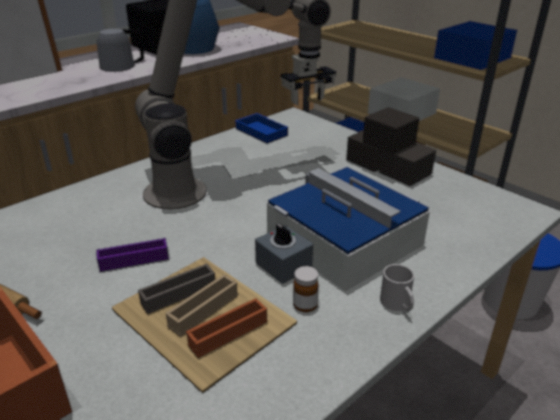

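Seen: the locker's leaves at about (219,163) with the cover strip at x≈212, and the knob at (304,175). The troughs are red (400,140), buff (403,177) and grey (410,208). The purple look-alike at (419,290) is off the board. The jar is at (324,127) and the brick at (138,193).

Run:
```python
from h import *
im=cv2.imread('pics/top1.png'); p=viewer.camera_params('top')
hsv=cv2.cvtColor(im,cv2.COLOR_BGR2HSV)
def rect(mask,roi,z,name,hull=False):
    m=np.zeros_like(mask); x0,y0,x1,y1=roi; m[y0:y1,x0:x1]=mask[y0:y1,x0:x1]
    m=cv2.morphologyEx(m,cv2.MORPH_OPEN,np.ones((3,3),np.uint8))
    pts=cv2.findNonZero(m)
    if not hull:
        c=max(cv2.findContours(m,0,1)[0],key=cv2.contourArea); pts=c
    pts=pts.reshape(-1,2)
    W=np.array([ray(p,u,v,z)[:2] for u,v in pts],np.float32)
    r=cv2.minAreaRect(W); print(name,np.round(r[0],4),np.round(r[1],4),round(r[2],2),'bb',pts.min(0),pts.max(0)); return r
H,S,V=cv2.split(hsv)
blue=((H>100)&(H<125)&(S>120)).astype(np.uint8)*255
rect(blue,(130,80,300,240),.128,'leaves',True)
dark=((V<75)).astype(np.uint8)*255
rect(((H<12)&(S>140)).astype(np.uint8)*255,(345,115,465,165),.057,'red')
for u,v in [(400,140),(403,177),(410,208),(370,178),(405,167),(376,208),(412,199),(450,220)]: print(u,v,hsv[v,u])
a=cv2.resize(im[90:250,340:470],None,fx=4,fy=4,interpolation=cv2.INTER_CUBIC)
b=cv2.resize(im[90:250,120:340],None,fx=4,fy=4,interpolation=cv2.INTER_CUBIC)
cv2.imwrite('pics/c1.png',cv2.resize(np.hstack([b,a]),None,fx=.57,fy=.57,interpolation=cv2.INTER_AREA))
```

```text
leaves [0.573  0.2156] [0.3229 0.3168] 86.64 bb [150 103] [282 223]
red [ 0.6387 -0.2782] [0.1822 0.0264] 83.67 bb [368 135] [434 148]
400 140 [ 11 153 167]
403 177 [ 17  64 171]
410 208 [ 13  34 121]
370 178 [ 19  58 172]
405 167 [ 17  70 146]
376 208 [ 15  37 109]
412 199 [ 14  28 120]
450 220 [ 20  87 164]
```

View pics/c1.png

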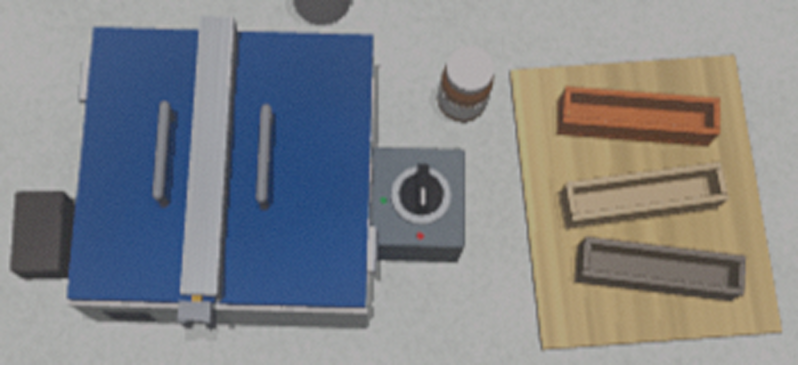

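The crop shows the red, buff and grey troughs on the board. All three fit the description and purple is not among them. The keeper is at crop (195,310) and the knob's red dot at (420,236). I'll turn corner pixels into world points.

Run:
```python
from h import *
p=viewer.camera_params('top')
L=lambda x,y,z: ray(p,120+x/2.28-.4,90+y/2.28-.4,z)
Rr=lambda x,y,z: ray(p,340+(x-501.6)/2.28-.4,90+y/2.28-.4,z)
c=[L(93,28,.128),L(373,35,.128),L(367,305,.128),L(70,300,.128)]
print('leaf corners',np.round(c,4)[:,:2].tolist(),'ctr',np.mean(c,0))
for a,b in((3,0),(2,1),(1,0),(2,3)): d=c[b]-c[a]; print(np.degrees(np.arctan2(d[1],d[0])),np.linalg.norm(d))
for n,e in dict(pbar=((163,105),(158,199)),abar=((266,108),(263,202))).items():
    e=[L(*q,.169) for q in e]; print(n,np.round(e,4).tolist(),np.round(np.mean(e,0),4))
print('knob disc',L(420,195,.087),'top',L(422,190,.129),'keeper',L(196,310,.135),'reddot',L(420,236,.085),'green',L(384,200,.085))
for n,q in dict(red=((566,88),(720,95),(718,141),(560,132)),buff=((564,184),(722,166),(726,202),(572,226)),grey=((587,238),(744,255),(741,297),(580,282))).items():
    w=np.array([Rr(*k,.057) for k in q]); d=w[0]-w[1]; print(n,'ctr',np.round(w.mean(0),4),'size',np.round([np.linalg.norm(w[0]-w[1]),np.linalg.norm(w[1]-w[2]),np.linalg.norm(w[2]-w[3]),np.linalg.norm(w[3]-w[0])],3),'yaw of long',np.degrees(np.arctan2(*d[1::-1])),np.degrees(np.arctan2(*(w[3]-w[2])[1::-1])))
print('jar',Rr(467,95,.05),'brick',L(42,232,.05))
```

```text
leaf corners [[0.741, 0.3676], [0.723, 0.0446], [0.407, 0.0613], [0.422, 0.3821]] ctr [0.57326997 0.21386779 0.128     ]
-2.6026264611303946 0.3192992982323984
-3.020616551050354 0.3164524703111318
86.81518256177202 0.323456136827106
87.3204071641225 0.3211311321806284
pbar [[0.6271, 0.2769, 0.169], [0.5206, 0.2805, 0.169]] [0.5739 0.2787 0.169 ]
abar [[0.6204, 0.1649, 0.169], [0.514, 0.1689, 0.169]] [0.5672 0.1669 0.169 ]
knob disc [ 0.54141731 -0.00429503  0.087     ] top [ 0.53458159 -0.00375179  0.129     ] keeper [0.40575024 0.24472626 0.135     ] reddot [ 0.49315136 -0.00233238  0.085     ] green [0.53721956 0.03737055 0.085     ]
red ctr [ 0.6448 -0.2783  0.057 ] size [0.187 0.06  0.19  0.058] yaw of long 85.5657755803281 84.88601303590342
buff ctr [ 0.5433 -0.275   0.057 ] size [0.191 0.045 0.186 0.052] yaw of long 95.07364666885334 97.39749235188782
grey ctr [ 0.4536 -0.2859  0.057 ] size [0.184 0.051 0.187 0.054] yaw of long 81.91201876038194 82.85153821822662
jar [ 0.67813493 -0.06990913  0.05      ] brick [0.52002118 0.44134036 0.05      ]
```

```bash
cat >> h.py <<'E'
from scipy.spatial.transform import Rotation as Ro
C=np.array([.573,.2135,0]); RL=Ro.from_euler('z',-2.85,degrees=True)
def W(l): return C+RL.apply(l)
def Lk(w): return RL.inv().apply(np.array(w)-C)
DN=Ro.from_matrix(np.array([[-1,0,0],[0,1,0],[0,0,-1.]]))   # jaws along locker y
def tool(phi=0,yaw=0): # phi deg about locker x (+: tool z towards +y); yaw deg about z
    return RL*Ro.from_euler('z',yaw,degrees=True)*Ro.from_euler('x',phi,degrees=True)*DN
def cur():
    s=monitor.observe(); return np.array(s['tool_pos']),Ro.from_euler('xyz',s['tool_rot']),s
def rows(targets,start=None):
    """targets: (world grasp point, Rotation); prints rows relative to start (pos,R)"""
    p0,R0=start if start else cur()[:2]
    for w,R in targets:
        t=w+.019*R.as_matrix()[:,2]
        d=R0.inv().apply(t-p0)*1000; r=(R0.inv()*R).as_rotvec(degrees=True)
        print('xyz mm',np.round(d,1),'w',np.round(r,1))
    return t,R
def leaf(th,side,x,r=None): # bar point in locker frame
    r=r or (.117 if side<0 else .100); c,s=np.cos(th),np.sin(th)
    return np.array([x,side*(.164-r*c+.041*s),.122+r*s+.041*c])
E
python3 - <<'E'
from h import *
p,R,s=cur(); print(p)
b=W(leaf(0,-1,0)); print('bar',b)
e=rows([(b+[0,0,.08],tool()),(b,tool())])
E
```

```text
[0.11994206 0.51077454 0.22611923]
bar [0.5706631  0.16655813 0.163     ]
xyz mm [-517.5 -232.     2.3] w [ -0.1  -0.  -10.4]
xyz mm [-517.5 -231.9   82.3] w [ -0.1  -0.  -10.4]
```

Call:
move_arm --deltas '[{"x": -0.06, "y": -0.027, "z": 0, "wz": -3, "hand": 0.27}, {"x": -0.12, "y": -0.054, "wz": -6, "hand": 0.27}, {"x": -0.17, "y": -0.077, "wz": -10.4, "hand": 0.27}, {"x": -0.23, "y": -0.104, "wz": -10.4, "hand": 0.27}, {"x": -0.28, "y": -0.127, "wz": -10.4, "hand": 0.27}, {"x": -0.34, "y": -0.154, "wz": -10.4, "hand": 0.27}, {"x": -0.39, "y": -0.176, "wz": -10.4, "hand": 0.27}, {"x": -0.44, "y": -0.199, "wz": -10.4, "hand": 0.27}]'

```text
schema error: expected keys x, y, z, wx, wy, wz, hand
```

Call:
move_arm --deltas '[{"x": -0.04, "y": -0.02, "hand": 0.27}, {"x": -0.07, "y": -0.045, "hand": 0.27}, {"x": -0.07, "y": -0.045, "hand": 0.27}, {"x": -0.07, "y": -0.045, "hand": 0.27}]'

```text
schema error: expected keys x, y, z, wx, wy, wz, hand
```

Run:
```python
from h import *
p,R,s=cur(); print(p,s['tool_rot'],s['opening'],s['qpos'])
b=W(leaf(0,-1,0)); rows([(b+[0,0,.08],tool()),(b,tool())])
im,q=snap('wrist','w1.png')
```

```text
[0.11994206 0.51077454 0.22611923] [-3.14026591e+00 -1.85215994e-04  2.91082857e+00] 0.0916225198894627 [ 1.19402186e+00  3.42683581e-01  1.52486239e+00 -1.02294360e-05
  1.27538626e+00 -1.46007518e-01]
xyz mm [-517.5 -232.     2.3] w [ -0.1  -0.  -10.4]
xyz mm [-517.5 -231.9   82.3] w [ -0.1  -0.  -10.4]
```

View pics/w1.png

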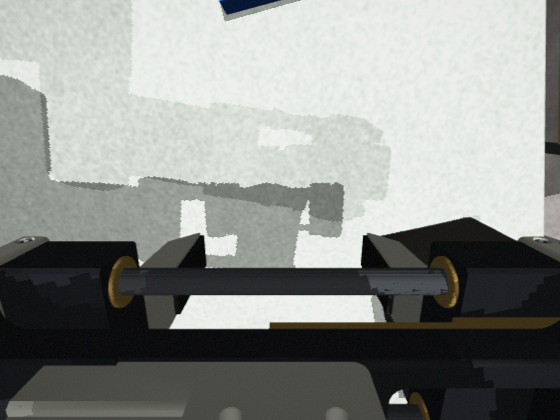

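The calls were refused because every row needs all the keys. This wrist view, from the unmoved pose, shows only table and the fingers at (185,270) and (385,270).

Call:
move_arm --deltas '[{"x": -0.055, "y": -0.025, "z": 0, "wx": 0, "wy": 0, "wz": -4, "hand": 0.27}, {"x": -0.11, "y": -0.05, "z": 0, "wx": 0, "wy": 0, "wz": -8, "hand": 0.27}, {"x": -0.165, "y": -0.075, "z": 0, "wx": 0, "wy": 0, "wz": -10.4, "hand": 0.27}, {"x": -0.22, "y": -0.1, "z": 0, "wx": 0, "wy": 0, "wz": -10.4, "hand": 0.27}, {"x": -0.275, "y": -0.125, "z": 0, "wx": 0, "wy": 0, "wz": -10.4, "hand": 0.27}, {"x": -0.33, "y": -0.15, "z": 0, "wx": 0, "wy": 0, "wz": -10.4, "hand": 0.27}, {"x": -0.385, "y": -0.175, "z": 0, "wx": 0, "wy": 0, "wz": -10.4, "hand": 0.27}, {"x": -0.44, "y": -0.2, "z": 0, "wx": 0, "wy": 0, "wz": -10.4, "hand": 0.27}]'

```text
time: 1.15
tool_pos: [0.504, 0.2143, 0.2266]
tool_rot: [3.141, -0.0, 3.092]
contact_force: [0.5, 0.6, 0.5]
opening: 0.0255
```

Call:
move_arm --deltas '[{"x": -0.04, "y": -0.02, "z": 0, "wx": 0, "wy": 0, "wz": 0, "hand": 0.27}, {"x": -0.07, "y": -0.046, "z": 0, "wx": 0, "wy": 0, "wz": 0, "hand": 0.27}, {"x": -0.07, "y": -0.046, "z": 0, "wx": 0, "wy": 0, "wz": 0, "hand": 0.27}, {"x": -0.07, "y": -0.046, "z": 0, "wx": 0, "wy": 0, "wz": 0, "hand": 0.27}]'

```text
time: 1.65
tool_pos: [0.5697, 0.1666, 0.2263]
tool_rot: [3.141, -0.001, 3.092]
contact_force: [-0.7, -0.3, -0.0]
opening: 0.025
```

Run:
```python
from h import *
p,R,s=cur(); print(p,s['tool_rot'],s['opening'],s['qpos'])
b=W(leaf(0,-1,0)); rows([(b+[0,0,.08],tool()),(b,tool())])
im,q=snap('wrist','w2.png')
for l in ([-.05,-.047,.163],[.05,-.047,.163]): print(proj(q,W(l)))
```

```text
[0.56969953 0.16659852 0.22627006] [ 3.14137283e+00 -1.34343297e-03  3.09206512e+00] 0.024988396695297566 [ 1.55162533e-01  4.70075500e-01  1.32523345e+00  5.00733950e-04
  1.34755444e+00 -1.36621728e+00]
xyz mm [-1.   0.   2.3] w [ 0.  -0.1  0. ]
xyz mm [-1.1 -0.  82.3] w [ 0.  -0.1  0. ]
[284.76751761 152.77532281]
[284.69005376 273.05902533]
```

View pics/w2.png

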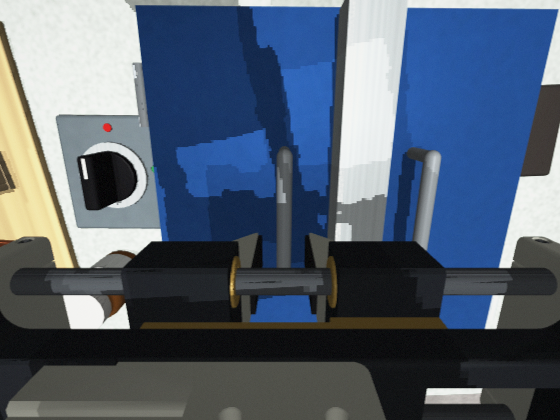

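The bar's near end is at (285,152), where I predicted it, and the strip edge at x=337 leaves room for the finger. I'll descend and grip.

Call:
move_arm --deltas '[{"x": -0.001, "y": 0, "z": 0.03, "wx": 0, "wy": 0, "wz": 0, "hand": 0.27}, {"x": -0.001, "y": 0, "z": 0.06, "wx": 0, "wy": 0, "wz": 0, "hand": 0.27}, {"x": -0.001, "y": 0, "z": 0.082, "wx": 0, "wy": 0, "wz": 0, "hand": 0.27}, {"x": -0.001, "y": 0, "z": 0.082, "wx": 0, "wy": 0, "wz": 0, "hand": 0.27}, {"x": -0.001, "y": 0, "z": 0.082, "wx": 0, "wy": 0, "wz": 0, "hand": 0}, {"x": -0.001, "y": 0, "z": 0.082, "wx": 0, "wy": 0, "wz": 0, "hand": 0}, {"x": -0.001, "y": 0, "z": 0.082, "wx": 0, "wy": 0, "wz": 0, "hand": 0}, {"x": -0.001, "y": 0, "z": 0.082, "wx": 0, "wy": 0, "wz": 0, "hand": 0}]' --grip_force 30

```text
time: 2.7
tool_pos: [0.5718, 0.1669, 0.1462]
tool_rot: [3.14, 0.002, 3.092]
contact_force: [-1.3, 1.5, 5.6]
opening: 0.011
```

Run:
```python
from h import *
p,R,s=cur(); print(p,s['opening'],s['contact_force'])
g=p+.019*0
x=0
T=[(W(leaf(t,-1,x)),tool(max(0,np.degrees(t)*.75))) for t in np.arange(.0875,1.45,.0875)]
st=(W(leaf(0,-1,0))+.019*tool().as_matrix()[:,2],tool())
for i in (0,8): rows(T[i:i+8],st); st=(T[i+7][0]+.019*T[i+7][1].as_matrix()[:,2],T[i+7][1]) if i+7<len(T) else 0
```

```text
[0.5718437 0.1668604 0.1461514] 0.01097430299857563 [-1.28396225  1.50249432  5.56420678]
xyz mm [  0.   -2.8 -10.1] w [-3.8  0.   0. ]
xyz mm [  0.   -6.4 -19.9] w [-7.5 -0.   0. ]
xyz mm [ -0.  -10.9 -29.3] w [-11.3   0.   -0. ]
xyz mm [ -0.  -16.2 -38.3] w [-15.   0.   0.]
xyz mm [  0.  -22.3 -46.7] w [-18.8   0.    0. ]
xyz mm [ -0.  -29.  -54.6] w [-22.6   0.   -0. ]
xyz mm [  0.  -36.4 -61.8] w [-26.3   0.    0. ]
xyz mm [ -0.  -44.4 -68.3] w [-30.1   0.    0. ]
xyz mm [ 0.  -4.5 -9.3] w [-3.8 -0.  -0. ]
xyz mm [  0.   -9.7 -18.1] w [-7.5  0.  -0. ]
xyz mm [ -0.  -15.7 -26.3] w [-11.3   0.   -0. ]
xyz mm [ -0.  -22.5 -34. ] w [-15.   0.  -0.]
xyz mm [ -0.  -29.8 -41.1] w [-18.8   0.   -0. ]
xyz mm [  0.  -37.7 -47.4] w [-22.6   0.   -0. ]
xyz mm [ -0.  -46.1 -53.1] w [-26.3   0.   -0. ]
xyz mm [  0.  -55.  -57.9] w [-30.1   0.    0. ]
```

Call:
move_arm --deltas '[{"x": 0, "y": -0.003, "z": -0.01, "wx": -3.8, "wy": 0, "wz": 0, "hand": 0}, {"x": 0, "y": -0.006, "z": -0.02, "wx": -7.5, "wy": 0, "wz": 0, "hand": 0}, {"x": 0, "y": -0.011, "z": -0.029, "wx": -11.3, "wy": 0, "wz": 0, "hand": 0}, {"x": 0, "y": -0.016, "z": -0.038, "wx": -15, "wy": 0, "wz": 0, "hand": 0}, {"x": 0, "y": -0.022, "z": -0.047, "wx": -18.8, "wy": 0, "wz": 0, "hand": 0}, {"x": 0, "y": -0.029, "z": -0.055, "wx": -22.6, "wy": 0, "wz": 0, "hand": 0}, {"x": 0, "y": -0.036, "z": -0.062, "wx": -26.3, "wy": 0, "wz": 0, "hand": 0}, {"x": 0, "y": -0.044, "z": -0.068, "wx": -30, "wy": 0, "wz": 0, "hand": 0}]' --grip_force 30

```text
time: 3.7
tool_pos: [0.5691, 0.1235, 0.2133]
tool_rot: [2.613, 0.0, 3.093]
contact_force: [0.8, 7.0, -2.5]
opening: 0.011
```

Run:
```python
from h import *
p,R,s=cur(); g=p-.019*R.as_matrix()[:,2]
print(np.round(Lk(g),4),leaf(.7,-1,0),s['contact_force'],s['torque'],s['opening'],np.round(s['qpos'],2))
```

```text
[ 0.0006 -0.0997  0.2297] [ 0.         -0.10092639  0.228732  ] [ 0.79543871  6.99577845 -2.5103056 ] [ 0.64689157 -0.10379958 -0.08189122] 0.01101610131620915 [-0.2   0.46  1.5   0.54  1.31 -1.9 ]
```

On track at θ≈0.7, so I'll continue.

Call:
move_arm --deltas '[{"x": 0, "y": -0.0045, "z": -0.009, "wx": -3.8, "wy": 0, "wz": 0, "hand": 0}, {"x": 0, "y": -0.01, "z": -0.018, "wx": -7.5, "wy": 0, "wz": 0, "hand": 0}, {"x": 0, "y": -0.016, "z": -0.026, "wx": -11.3, "wy": 0, "wz": 0, "hand": 0}, {"x": 0, "y": -0.0225, "z": -0.034, "wx": -15, "wy": 0, "wz": 0, "hand": 0}, {"x": 0, "y": -0.03, "z": -0.041, "wx": -18.8, "wy": 0, "wz": 0, "hand": 0}, {"x": 0, "y": -0.038, "z": -0.047, "wx": -22.6, "wy": 0, "wz": 0, "hand": 0}, {"x": 0, "y": -0.046, "z": -0.053, "wx": -26.3, "wy": 0, "wz": 0, "hand": 0}, {"x": 0, "y": -0.055, "z": -0.058, "wx": -30, "wy": 0, "wz": 0, "hand": 0}]' --grip_force 30

```text
time: 4.7
tool_pos: [0.5647, 0.0468, 0.2373]
tool_rot: [2.089, 0.001, 3.095]
contact_force: [-2.0, 5.5, 4.2]
opening: 0.011
```

Run:
```python
from h import *
p,R,s=cur(); g=p-.019*R.as_matrix()[:,2]
print(np.round(Lk(g),4),leaf(1.4,-1,0),s['contact_force'],s['torque'],s['opening'],np.round(s['qpos'],2))
T=[(W(leaf(t,-1,0)),tool(np.degrees(1.05))) for t in (1.4,1.45,1.5)]
rows(T)
```

```text
[ 1.000e-04 -1.835e-01  2.467e-01] [ 0.         -0.18451728  0.24426627] [-1.98716567  5.53819177  4.1634458 ] [0.78138722 0.24700859 0.34212429] 0.01095931827619602 [-0.52  0.62  1.51  0.89  1.65 -2.28]
xyz mm [ 0.  -2.7  0.3] w [ 0.2 -0.1  0.1]
xyz mm [ 0.  -6.7 -4.4] w [ 0.2 -0.1  0.1]
xyz mm [  0.1 -11.   -8.9] w [ 0.2 -0.1  0.1]
```

Call:
move_arm --deltas '[{"x": 0, "y": 0, "z": 0, "wx": 0, "wy": 0, "wz": 0, "hand": 0.24}, {"x": 0, "y": 0, "z": 0, "wx": 0, "wy": 0, "wz": 0, "hand": 0.24}, {"x": 0, "y": 0, "z": 0, "wx": 0, "wy": 0, "wz": 0, "hand": 0.24}, {"x": 0, "y": 0, "z": -0.03, "wx": 0, "wy": 0, "wz": 0, "hand": 0.24}, {"x": 0, "y": 0, "z": -0.06, "wx": 0, "wy": 0, "wz": 0, "hand": 0.24}, {"x": 0, "y": 0, "z": -0.09, "wx": 0, "wy": 0, "wz": 0, "hand": 0.24}, {"x": 0, "y": 0, "z": -0.09, "wx": 0, "wy": 0, "wz": 0, "hand": 0.24}]'

```text
time: 5.58
tool_pos: [0.562, -0.0334, 0.2811]
tool_rot: [2.096, 0.002, 3.091]
contact_force: [0.4, -0.2, -0.4]
opening: 0.0221
```

Run:
```python
from h import *
p,R,s=cur(); g=p-.019*R.as_matrix()[:,2]
print(np.round(Lk(p),4),s['contact_force'],s['opening'])
G=[([-.02,-.28,.38],40),([-.04,-.26,.42],20),([-.06,-.24,.42],0),([-.14,-.1,.42],0),([-.2,.022,.36],0),([-.2,.022,.26],0)]
e=rows([(W(a),tool(b)) for a,b in G[:3]])
rows([(W(a),tool(b)) for a,b in G[3:]],e)
```

```text
[ 0.0013 -0.2472  0.2811] [ 0.38553824 -0.16868781 -0.4332263 ] 0.02211914023576256
xyz mm [ 21.1  62.7 -60.2] w [19.9  0.1  0.1]
xyz mm [ 41.  101.6 -66.3] w [39.9  0.2  0. ]
xyz mm [ 61.  107.4 -54.1] w [59.9  0.2  0. ]
xyz mm [ 80. 140.   0.] w [0. 0. 0.]
xyz mm [140. 262.  60.] w [0. 0. 0.]
xyz mm [140. 262. 160.] w [0. 0. 0.]
```

Call:
move_arm --deltas '[{"x": 0.01, "y": 0.031, "z": -0.03, "wx": 10, "wy": 0, "wz": 0, "hand": 0.24}, {"x": 0.021, "y": 0.063, "z": -0.06, "wx": 20, "wy": 0, "wz": 0, "hand": 0.24}, {"x": 0.031, "y": 0.082, "z": -0.063, "wx": 30, "wy": 0, "wz": 0, "hand": 0.24}, {"x": 0.041, "y": 0.102, "z": -0.066, "wx": 40, "wy": 0, "wz": 0, "hand": 0.24}, {"x": 0.051, "y": 0.105, "z": -0.06, "wx": 50, "wy": 0, "wz": 0, "hand": 0.24}, {"x": 0.061, "y": 0.107, "z": -0.054, "wx": 60, "wy": 0, "wz": 0, "hand": 0.24}, {"x": 0.061, "y": 0.107, "z": -0.054, "wx": 60, "wy": 0, "wz": 0, "hand": 0.24}]'

```text
time: 6.45
tool_pos: [0.5002, -0.0186, 0.4006]
tool_rot: [3.142, 0.001, 3.1]
contact_force: [0.9, -0.6, -0.2]
opening: 0.0218
```

Call:
move_arm --deltas '[{"x": 0, "y": 0.06, "z": 0, "wx": 0, "wy": 0, "wz": 0, "hand": 0.4}, {"x": 0, "y": 0.12, "z": 0, "wx": 0, "wy": 0, "wz": 0, "hand": 0.4}, {"x": 0.01, "y": 0.18, "z": 0, "wx": 0, "wy": 0, "wz": 0, "hand": 0.4}, {"x": 0.02, "y": 0.24, "z": 0, "wx": 0, "wy": 0, "wz": 0, "hand": 0.4}, {"x": 0.02, "y": 0.262, "z": 0.05, "wx": 0, "wy": 0, "wz": 0, "hand": 0.4}, {"x": 0.02, "y": 0.262, "z": 0.11, "wx": 0, "wy": 0, "wz": 0, "hand": 0.4}, {"x": 0.02, "y": 0.262, "z": 0.16, "wx": 0, "wy": 0, "wz": 0, "hand": 0.4}, {"x": 0.02, "y": 0.262, "z": 0.16, "wx": 0, "wy": 0, "wz": 0, "hand": 0.4}]'

```text
time: 7.45
tool_pos: [0.4919, 0.2392, 0.2359]
tool_rot: [-3.14, -0.01, 3.091]
contact_force: [-0.1, 0.4, 0.9]
opening: 0.0371
```

Run:
```python
from h import *
p,R,s=cur(); print(np.round(Lk(p),4),s['tool_rot'])
im,q=snap('wrist','w3.png')
for x in (-.15,-.13,-.11): print(x,proj(q,W([x,.022,.158])))
t,_=snap('top','top2.png')
```

```text
[-0.0823  0.0217  0.2359] [-3.13972536 -0.01013616  3.09108526]
-0.15 [285.21108462 127.36821373]
-0.13 [285.20977292 153.30039227]
-0.11 [285.20851963 178.07768642]
```

View pics/w3.png

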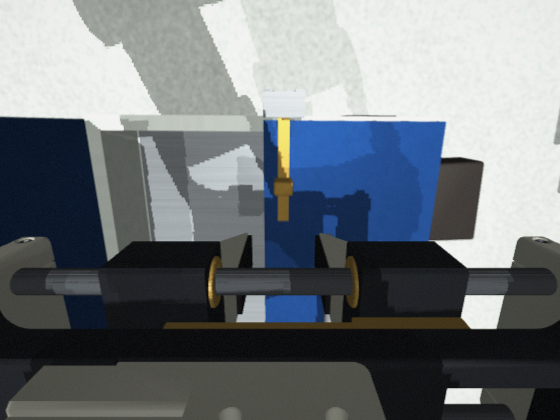

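The brass tab is at (283,187), with the rod running from y=120 to 220 and the keeper at (283,103). The locker's inside shows on the left.

Run:
```python
from h import *
q=viewer.camera_params('wrist'); print('cam',Lk(-np.array(q['R']).T@q['t']))
im=cv2.imread('pics/w3.png'); print([tuple(im[v,283]) for v in range(172,202,2)])
for v in (178,182,187,195): print(v,Lk(ray(q,283.5,v,.158)),Lk(ray(q,283.5,v,.136)))
```

```text
cam [-0.15291086  0.0214441   0.39790166]
[(np.uint8(42), np.uint8(95), np.uint8(120)), (np.uint8(43), np.uint8(95), np.uint8(121)), (np.uint8(41), np.uint8(92), np.uint8(118)), (np.uint8(30), np.uint8(65), np.uint8(82)), (np.uint8(27), np.uint8(58), np.uint8(75)), (np.uint8(33), np.uint8(74), np.uint8(95)), (np.uint8(42), np.uint8(93), np.uint8(118)), (np.uint8(42), np.uint8(94), np.uint8(121)), (np.uint8(44), np.uint8(98), np.uint8(123)), (np.uint8(41), np.uint8(93), np.uint8(119)), (np.uint8(40), np.uint8(93), np.uint8(118)), (np.uint8(38), np.uint8(84), np.uint8(107)), (np.uint8(37), np.uint8(88), np.uint8(111)), (np.uint8(41), np.uint8(91), np.uint8(117)), (np.uint8(43), np.uint8(94), np.uint8(117))]
178 [-0.10534881  0.02194983  0.158     ] [-0.10098717  0.02199621  0.136     ]
182 [-0.10195656  0.02194507  0.158     ] [-0.09728383  0.02199101  0.136     ]
187 [-0.09767943  0.02193907  0.158     ] [-0.09261448  0.02198446  0.136     ]
195 [-0.09074955  0.02192935  0.158     ] [-0.0850491   0.02197385  0.136     ]
```

Call:
move_arm --deltas '[{"x": 0.014, "y": 0, "z": 0.04, "wx": 0, "wy": 0, "wz": 0, "hand": 0.4}, {"x": 0.014, "y": 0, "z": 0.08, "wx": 0, "wy": 0, "wz": 0, "hand": 0.4}, {"x": 0.014, "y": 0, "z": 0.101, "wx": 0, "wy": 0, "wz": 0, "hand": 0.4}, {"x": 0.014, "y": 0, "z": 0.101, "wx": 0, "wy": 0, "wz": 0, "hand": 0.4}, {"x": 0.014, "y": 0, "z": 0.101, "wx": 0, "wy": 0, "wz": 0, "hand": 0.1}, {"x": 0.014, "y": 0, "z": 0.101, "wx": 0, "wy": 0, "wz": 0, "hand": 0.1}, {"x": 0.014, "y": 0, "z": 0.101, "wx": 0, "wy": 0, "wz": 0, "hand": 0.1}, {"x": 0.014, "y": 0, "z": 0.101, "wx": 0, "wy": 0, "wz": 0, "hand": 0.1}]' --grip_force 20

```text
time: 8.55
tool_pos: [0.4807, 0.2395, 0.1406]
tool_rot: [-3.139, 0.002, 3.093]
contact_force: [0.8, -9.3, 5.3]
opening: 0.0155
```

Call:
move_arm --deltas '[{"x": -0.007, "y": 0, "z": 0, "wx": 0, "wy": 0, "wz": 0, "hand": 0.1}, {"x": -0.014, "y": 0, "z": 0, "wx": 0, "wy": 0, "wz": 0, "hand": 0.1}, {"x": -0.021, "y": 0, "z": 0, "wx": 0, "wy": 0, "wz": 0, "hand": 0.1}, {"x": -0.028, "y": 0, "z": 0, "wx": 0, "wy": 0, "wz": 0, "hand": 0.1}, {"x": -0.028, "y": 0, "z": 0, "wx": 0, "wy": 0, "wz": 0, "hand": 0.1}, {"x": -0.028, "y": 0, "z": 0, "wx": 0, "wy": 0, "wz": 0, "hand": 0.1}, {"x": -0.028, "y": 0, "z": 0, "wx": 0, "wy": 0, "wz": 0, "hand": 0.1}]'

```text
time: 9.43
tool_pos: [0.509, 0.2379, 0.1406]
tool_rot: [-3.139, 0.003, 3.092]
contact_force: [1.2, -8.8, 4.2]
opening: 0.0157
```

Run:
```python
from h import *
p,R,s=cur(); print(np.round(Lk(p),4),s['contact_force'],s['opening'])
```

```text
[-0.0651  0.0212  0.1406] [ 1.20418469 -8.75554995  4.24051796] 0.01574822257358595
```

Call:
move_arm --deltas '[{"x": -0.028, "y": 0, "z": 0, "wx": 0, "wy": 0, "wz": 0, "hand": 0.4}, {"x": 0, "y": 0, "z": 0, "wx": 0, "wy": 0, "wz": 0, "hand": 0.4}, {"x": 0, "y": 0, "z": 0, "wx": 0, "wy": 0, "wz": 0, "hand": 0.4}, {"x": 0, "y": 0, "z": -0.04, "wx": 0, "wy": 0, "wz": 0, "hand": 0.4}, {"x": 0, "y": 0, "z": -0.08, "wx": 0, "wy": 0, "wz": 0, "hand": 0.4}, {"x": -0.03, "y": 0.02, "z": -0.09, "wx": 0, "wy": 0, "wz": 0, "hand": 0.4}, {"x": -0.065, "y": 0.043, "z": -0.09, "wx": 0, "wy": 0, "wz": 0, "hand": 0.4}, {"x": -0.065, "y": 0.043, "z": -0.09, "wx": 0, "wy": 0, "wz": 0, "hand": 0.4}]'

```text
time: 10.42
tool_pos: [0.5768, 0.2803, 0.2286]
tool_rot: [3.141, 0.001, 3.093]
contact_force: [-0.6, 0.2, 0.1]
opening: 0.0367
```

Run:
```python
from h import *
p,R,s=cur(); print(np.round(Lk(p),4),s['contact_force'],s['tool_rot'])
im,q=snap('wrist','w4.png')
for l in ([-.07,.022,.158],[-.096,.022,.158],[-.05,.064,.163]): print(l,proj(q,W(l)))
rows([(W([0,.064,.163]),tool())])
```

```text
[0.0004 0.0669 0.2286] [-0.57065301  0.17802913  0.07406366] [3.14107592e+00 1.04914447e-03 3.09277325e+00]
[-0.07, 0.022, 0.158] [224.75453627 122.69146335]
[-0.096, 0.022, 0.158] [222.76956577  85.44963513]
[-0.05, 0.064, 0.163] [280.91128926 150.39177677]
xyz mm [-0.9 -2.2 84.6] w [-0. -0.  0.]
```

View pics/w4.png

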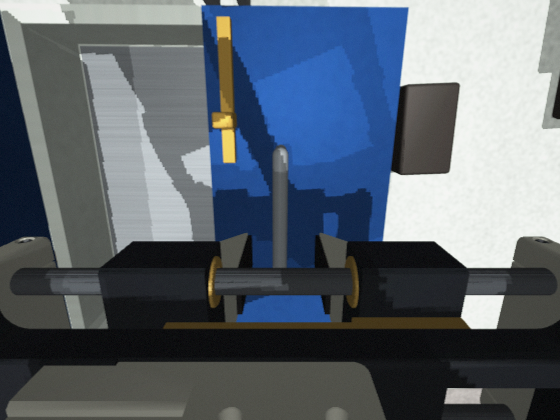

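The tab at (224,121) is withdrawn, since home would have put it at v≈85. The bar is at u=280, as predicted.

Call:
move_arm --deltas '[{"x": -0.001, "y": -0.002, "z": 0.04, "wx": 0, "wy": 0, "wz": 0, "hand": 0.4}, {"x": -0.001, "y": -0.002, "z": 0.075, "wx": 0, "wy": 0, "wz": 0, "hand": 0.3}, {"x": -0.001, "y": -0.002, "z": 0.085, "wx": 0, "wy": 0, "wz": 0, "hand": 0.3}, {"x": -0.001, "y": -0.002, "z": 0.085, "wx": 0, "wy": 0, "wz": 0, "hand": 0.2}, {"x": -0.001, "y": -0.002, "z": 0.085, "wx": 0, "wy": 0, "wz": 0, "hand": 0}, {"x": -0.001, "y": -0.002, "z": 0.085, "wx": 0, "wy": 0, "wz": 0, "hand": 0}, {"x": -0.001, "y": -0.002, "z": 0.085, "wx": 0, "wy": 0, "wz": 0, "hand": 0}, {"x": -0.001, "y": -0.002, "z": 0.085, "wx": 0, "wy": 0, "wz": 0, "hand": 0}]' --grip_force 30

```text
time: 11.48
tool_pos: [0.5766, 0.2778, 0.146]
tool_rot: [3.14, 0.003, 3.092]
contact_force: [-1.0, -0.4, 5.8]
opening: 0.011
```

Run:
```python
from h import *
p,R,s=cur(); print(Lk(p),s['opening'],s['contact_force'])
T=[(W(leaf(t,1,0)),tool(-np.degrees(t)*.75)) for t in np.arange(1,17)*.0875]
st=(W(leaf(0,1,0))+.019*tool().as_matrix()[:,2],tool())
for i in (0,8): st=rows(T[i:i+8],st)
```

```text
[0.00039855 0.06437934 0.14601158] 0.011000667239325121 [-1.04244814 -0.41026397  5.81236748]
xyz mm [-0.   2.7 -8.6] w [ 3.8 -0.   0. ]
xyz mm [ -0.    6.2 -16.9] w [7.5 0.  0. ]
xyz mm [ -0.   10.3 -24.9] w [11.3  0.  -0. ]
xyz mm [  0.   15.2 -32.5] w [15.  0.  0.]
xyz mm [ -0.   20.7 -39.5] w [18.8  0.   0. ]
xyz mm [ -0.   26.7 -46.1] w [22.6  0.  -0. ]
xyz mm [  0.   33.3 -52. ] w [26.3  0.   0. ]
xyz mm [ -0.   40.4 -57.3] w [30.1  0.   0. ]
xyz mm [-0.   4.2 -7.8] w [ 3.8  0.  -0. ]
xyz mm [ -0.    9.  -15.2] w [ 7.5 -0.  -0. ]
xyz mm [  0.   14.4 -22.1] w [11.3 -0.  -0. ]
xyz mm [  0.   20.4 -28.5] w [15. -0. -0.]
xyz mm [ -0.   27.  -34.3] w [18.8 -0.  -0. ]
xyz mm [  0.   34.  -39.4] w [22.6  0.  -0. ]
xyz mm [  0.   41.4 -44. ] w [26.3 -0.  -0. ]
xyz mm [ -0.   49.2 -47.8] w [30.1 -0.   0. ]
```

Call:
move_arm --deltas '[{"x": 0, "y": 0.003, "z": -0.0085, "wx": 3.8, "wy": 0, "wz": 0, "hand": 0}, {"x": 0, "y": 0.006, "z": -0.017, "wx": 7.5, "wy": 0, "wz": 0, "hand": 0}, {"x": 0, "y": 0.0105, "z": -0.025, "wx": 11.3, "wy": 0, "wz": 0, "hand": 0}, {"x": 0, "y": 0.015, "z": -0.0325, "wx": 15, "wy": 0, "wz": 0, "hand": 0}, {"x": 0, "y": 0.021, "z": -0.0395, "wx": 18.8, "wy": 0, "wz": 0, "hand": 0}, {"x": 0, "y": 0.027, "z": -0.046, "wx": 22.6, "wy": 0, "wz": 0, "hand": 0}, {"x": 0, "y": 0.033, "z": -0.052, "wx": 26.3, "wy": 0, "wz": 0, "hand": 0}, {"x": 0, "y": 0.04, "z": -0.0575, "wx": 30, "wy": 0, "wz": 0, "hand": 0}]'

```text
time: 12.48
tool_pos: [0.5787, 0.3153, 0.2015]
tool_rot: [-2.612, 0.001, 3.09]
contact_force: [4.9, -8.4, -5.5]
opening: 0.0111
```

Call:
move_arm --deltas '[{"x": 0, "y": 0.004, "z": -0.008, "wx": 3.8, "wy": 0, "wz": 0, "hand": 0}, {"x": 0, "y": 0.009, "z": -0.015, "wx": 7.5, "wy": 0, "wz": 0, "hand": 0}, {"x": 0, "y": 0.0145, "z": -0.022, "wx": 11.3, "wy": 0, "wz": 0, "hand": 0}, {"x": 0, "y": 0.0205, "z": -0.0285, "wx": 15, "wy": 0, "wz": 0, "hand": 0}, {"x": 0, "y": 0.027, "z": -0.0345, "wx": 18.8, "wy": 0, "wz": 0, "hand": 0}, {"x": 0, "y": 0.034, "z": -0.0395, "wx": 22.6, "wy": 0, "wz": 0, "hand": 0}, {"x": 0, "y": 0.0415, "z": -0.044, "wx": 26.3, "wy": 0, "wz": 0, "hand": 0}, {"x": 0, "y": 0.049, "z": -0.048, "wx": 30, "wy": 0, "wz": 0, "hand": 0}]'

```text
time: 13.48
tool_pos: [0.5751, 0.3775, 0.2149]
tool_rot: [-2.124, 0.005, 3.091]
contact_force: [24.0, -0.4, 71.2]
opening: 0.0191
```

Run:
```python
from h import *
p,R,s=cur(); g=p-.019*R.as_matrix()[:,2]
print(np.round(Lk(g),4),leaf(1.4,1,0),s['contact_force'],s['opening'],np.round(s['qpos'],2))
```

```text
[-0.0061  0.1801  0.2249] [0.         0.18740672 0.22751363] [23.97263187 -0.38552391 71.15431663] 0.019070816994187913 [ 0.75  1.32  0.04 -1.    2.35 -1.3 ]
```

Call:
move_arm --deltas '[{"x": 0, "y": 0, "z": 0, "wx": 0, "wy": 0, "wz": 0, "hand": 0.3}, {"x": 0, "y": 0, "z": 0, "wx": 0, "wy": 0, "wz": 0, "hand": 0.3}, {"x": 0, "y": 0, "z": 0, "wx": 0, "wy": 0, "wz": 0, "hand": 0.3}]'

```text
time: 13.85
tool_pos: [0.573, 0.3791, 0.2105]
tool_rot: [-2.118, 0.001, 3.091]
contact_force: [0.2, 0.5, 6.1]
opening: 0.0273
```

Run:
```python
from h import *
p,R,s=cur(); g=p-.019*R.as_matrix()[:,2]
print(np.round(Lk(g),4),s['contact_force'],s['opening'],np.round(s['qpos'],2))
snap('wrist','w5.png'); a,_=snap('scene','s5.png'); t,q=snap('top','t5.png')
w=cv2.imread('pics/w5.png'); b=cv2.imread('pics/s5.png')[130:340,220:500]; c=cv2.imread('pics/t5.png')[50:260,100:380]
cv2.imwrite('pics/m5.png',np.hstack([w,np.vstack([b,c])])[:,:800] if 0 else cv2.resize(np.hstack([w,np.vstack([b,c])]),(798,399)))
for th in (1.1,1.2,1.3,1.4): # free edge corners of passive leaf
    c,s_=np.cos(th),np.sin(th); print(th,[np.round(proj(q,W([x,.164-.16*c,.122+.16*s_])),1) for x in(-.16,.16)])
```

```text
[-0.0082  0.1817  0.2204] [0.19743652 0.48974443 6.09091996] 0.02733074552714583 [ 0.75  1.33  0.04 -1.    2.35 -1.3 ]
1.1 [array([164. , 210.5]), array([175.1,  75.7])]
1.2 [array([156.4, 209.8]), array([168.1,  74.1])]
1.3 [array([148.6, 209.1]), array([161. ,  72.9])]
1.4 [array([140.8, 208.6]), array([153.7,  71.9])]
```

View pics/m5.png

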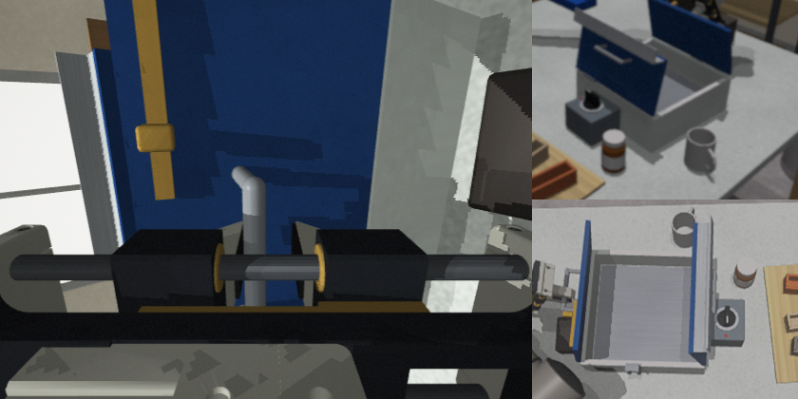

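Both leaves stand open, the passive one at about 1.3 rad going by its free edge at (161,71) in the top view. I'll back the gripper off the bar.

Run:
```python
from h import *
p,R,s=cur(); g=W(Lk(p-.019*R.as_matrix()[:,2])+[.004,0,.004])
def b(phi,d): return (g-d*tool(phi).as_matrix()[:,2],tool(phi))
e=rows([b(-50,0),b(-42,0),b(-42,.03),b(-42,.06),b(-42,.10)])
l=Lk(b(-42,.1)[0]); print(l)
rows([(W(l+[-.01,-.01,.04]),tool(-30)),(W(l+[-.02,-.03,.08]),tool(-20)),(W(l+[-.03,-.06,.1]),tool(-10)),(W([-.05,.15,.40]),tool(0)),(W([-.05,.05,.40]),tool(0))],e)
```

```text
xyz mm [-4.  -0.6 -2.3] w [-8.6 -0.  -0.1]
xyz mm [-4.   2.  -2.9] w [-16.6  -0.   -0.1]
xyz mm [ -4.   -6.6 -31.6] w [-16.6  -0.   -0.1]
xyz mm [ -4.  -15.1 -60.4] w [-16.6  -0.   -0.1]
xyz mm [ -4.  -26.6 -98.7] w [-16.6  -0.   -0.1]
[-0.00424222  0.24858869  0.29871451]
xyz mm [ 10.  -30.2 -23.4] w [-12.   0.   0.]
xyz mm [ 20.  -68.7 -40.8] w [-22.  -0.   0.]
xyz mm [  30.  -101.4  -37.1] w [-32.   0.   0.]
xyz mm [  45.8 -128.3  -14.2] w [-42.   0.   0.]
xyz mm [  45.8 -202.6   52.7] w [-42.   0.   0.]
```

Call:
move_arm --deltas '[{"x": -0.004, "y": -0.001, "z": -0.002, "wx": -8.5, "wy": 0, "wz": 0, "hand": 0.3}, {"x": -0.004, "y": 0.002, "z": -0.003, "wx": -16.6, "wy": 0, "wz": 0, "hand": 0.3}, {"x": -0.004, "y": 0.002, "z": -0.003, "wx": -16.6, "wy": 0, "wz": 0, "hand": 0.3}, {"x": -0.004, "y": 0.002, "z": -0.003, "wx": -16.6, "wy": 0, "wz": 0, "hand": 0.3}]'

```text
time: 14.5
tool_pos: [0.5773, 0.3826, 0.2091]
tool_rot: [-2.405, -0.001, 3.092]
contact_force: [0.2, 0.6, 0.1]
opening: 0.0281
```

Run:
```python
from h import *
p,R,s=cur(); g=p-.019*R.as_matrix()[:,2]
print(np.round(Lk(g),4),s['tool_rot'],s['contact_force'],np.round(s['qpos'],2))
def b(phi,d): return (g-d*tool(phi).as_matrix()[:,2],tool(phi))
rows([b(-42,0),b(-42,.05),b(-42,.1)])
```

```text
[-0.0041  0.1818  0.2231] [-2.40492477e+00 -1.38038173e-03  3.09178603e+00] [0.17545424 0.57661291 0.05106746] [ 0.7   1.1   0.37 -0.62  2.13 -1.03]
xyz mm [-0.   0.1 -0. ] w [-0.2 -0.1  0.1]
xyz mm [  0.   -0.1 -50. ] w [-0.2 -0.1  0.1]
xyz mm [   0.1   -0.3 -100. ] w [-0.2 -0.1  0.1]
```

Back in range. I'll retreat and straighten up.

Call:
move_arm --deltas '[{"x": 0, "y": 0, "z": -0.03, "wx": 0, "wy": 0, "wz": 0, "hand": 0.3}, {"x": 0, "y": 0, "z": -0.06, "wx": 0, "wy": 0, "wz": 0, "hand": 0.3}, {"x": 0, "y": 0, "z": -0.1, "wx": 0, "wy": 0, "wz": 0, "hand": 0.3}, {"x": 0, "y": 0, "z": -0.1, "wx": 0, "wy": 0, "wz": 0, "hand": 0.3}]'

```text
time: 15.0
tool_pos: [0.5532, 0.4215, 0.2716]
tool_rot: [-2.421, 0.017, 3.108]
contact_force: [-0.0, -0.0, -0.4]
opening: 0.0275
```

Call:
move_arm --deltas '[{"x": 0.01, "y": -0.03, "z": -0.023, "wx": -10, "wy": 0, "wz": 0, "hand": 0.5}, {"x": 0.02, "y": -0.065, "z": -0.04, "wx": -20, "wy": 0, "wz": 0, "hand": 0.5}, {"x": 0.03, "y": -0.1, "z": -0.037, "wx": -30, "wy": 0, "wz": 0, "hand": 0.5}, {"x": 0.046, "y": -0.128, "z": -0.014, "wx": -40, "wy": 0, "wz": 0, "hand": 0.7}, {"x": 0.046, "y": -0.165, "z": 0.02, "wx": -42, "wy": 0, "wz": 0, "hand": 0.7}, {"x": 0.046, "y": -0.203, "z": 0.053, "wx": -42, "wy": 0, "wz": 0, "hand": 0.7}, {"x": 0.046, "y": -0.203, "z": 0.053, "wx": -42, "wy": 0, "wz": 0, "hand": 0.7}]'

```text
time: 15.88
tool_pos: [0.5016, 0.2312, 0.3663]
tool_rot: [3.129, 0.021, 3.1]
contact_force: [-0.0, 0.7, 0.2]
opening: 0.0638
```

Run:
```python
from h import *
p,R,s=cur(); print(Lk(p),p,s['tool_rot'],s['contact_force'],np.round(s['qpos'],2),s['time'])
im,q=snap('top','top6.png')
cv2.imwrite('pics/t6.png',cv2.resize(im[80:250,100:480,::-1],None,fx=2.1,fy=2.1,interpolation=cv2.INTER_CUBIC))
for th in (1.2,1.3,1.4):
    c,s_=np.cos(th),np.sin(th); print(th,[np.round((proj(q,W([x,.164-.16*c,.122+.16*s_]))-[100,80])*2.1,1) for x in(-.16,.16)])
```

```text
[-0.07214801  0.01408907  0.36629364] [0.50164176 0.23115894 0.36629364] [3.1294881  0.02059661 3.10024485] [-0.03639753  0.73399506  0.18786849] [ 0.29  0.32  1.18  0.    1.62 -1.24] 15.875
1.2 [array([118.5, 272.5]), array([143. , -12.3])]
1.3 [array([102.1, 271.2]), array([128., -15.])]
1.4 [array([ 85.6, 270.1]), array([112.8, -16.9])]
```

View pics/t6.png

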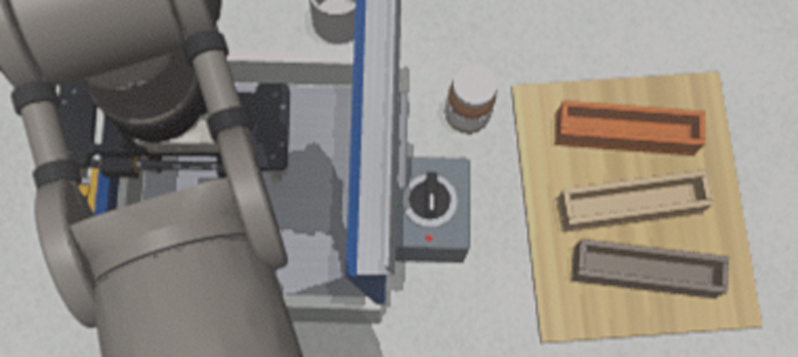

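```bash
cat >> h.py <<'E'
def tcp(w,R): return (np.array(w)-.019*R.as_matrix()[:,2],R)   # give TCP instead of grasp point
def long(yawdeg): return tool(0,yawdeg-90-90+2.85)  # jaws square to a trough whose long axis has world yaw yawdeg(~90)
E
python3 - <<'E'
from h import *
p,R,s=cur()
T=[(.505,.2,.40,-12),(.52,.15,.41,-23),(.535,.1,.41,-34),(.55,.05,.41,-45),(.565,0,.41,-56),(.58,-.05,.40,-67),(.595,-.1,.38,-78),(.61,-.15,.34,-88)]
e=rows([tcp(a[:3],tool(0,a[3])) for a in T])
rows([tcp(a,long(85.2)) for a in [(.625,-.2,.29),(.64,-.25,.24),(.6448,-.2783,.20)]],e)
E
```

```text
xyz mm [ -5.4 -32.4 -34.5] w [ 0.9  1.  12.6]
xyz mm [-22.5 -81.6 -44.8] w [ 1.   1.  23.6]
xyz mm [ -39.5 -131.   -45.1] w [ 1.1  0.9 34.6]
xyz mm [ -56.5 -180.3  -45.4] w [ 1.1  0.8 45.6]
xyz mm [ -73.4 -229.7  -45.7] w [ 1.2  0.7 56.6]
xyz mm [ -90.2 -279.2  -36. ] w [ 1.3  0.6 67.6]
xyz mm [-106.8 -328.8  -16.3] w [ 1.4  0.4 78.6]
xyz mm [-123.  -378.7   23.4] w [ 1.5  0.3 88.6]
xyz mm [-49.8  15.7  50. ] w [0. 0. 4.]
xyz mm [-99.5  31.5 100. ] w [0. 0. 4.]
xyz mm [-127.8   36.7  140. ] w [0. 0. 4.]
```

Call:
move_arm --deltas '[{"x": -0.005, "y": -0.03, "z": -0.035, "wx": 1, "wy": 1, "wz": 10, "hand": 0.72}, {"x": -0.022, "y": -0.08, "z": -0.045, "wx": 1, "wy": 1, "wz": 20, "hand": 0.72}, {"x": -0.04, "y": -0.13, "z": -0.045, "wx": 1, "wy": 1, "wz": 30, "hand": 0.72}, {"x": -0.056, "y": -0.18, "z": -0.045, "wx": 1, "wy": 1, "wz": 40, "hand": 0.72}, {"x": -0.073, "y": -0.23, "z": -0.045, "wx": 1, "wy": 1, "wz": 50, "hand": 0.72}, {"x": -0.09, "y": -0.28, "z": -0.036, "wx": 1, "wy": 1, "wz": 60, "hand": 0.72}, {"x": -0.107, "y": -0.33, "z": -0.016, "wx": 1, "wy": 1, "wz": 70, "hand": 0.72}, {"x": -0.123, "y": -0.379, "z": 0.02, "wx": 1, "wy": 1, "wz": 80, "hand": 0.72}]'

```text
time: 16.92
tool_pos: [0.6122, -0.1494, 0.3424]
tool_rot: [-3.141, -0.008, 1.705]
contact_force: [1.8, 0.7, -0.6]
opening: 0.0661
```

Run:
```python
from h import *
p,R,s=cur(); print(p,s['tool_rot'],s['contact_force'],np.round(s['qpos'],2))
rows([tcp(a,long(85.2)) for a in [(.625,-.2,.29),(.64,-.25,.24),(.6448,-.2783,.18)]])
```

```text
[ 0.61223338 -0.14943026  0.34239138] [-3.14071318 -0.00826658  1.70479944] [ 1.78435184  0.69959266 -0.64157243] [-0.36  0.5   0.96  0.01  1.68 -0.5 ]
xyz mm [-52.3   5.9  52. ] w [-0.1 -0.5 12.5]
xyz mm [-104.2   14.2  101.5] w [-0.1 -0.5 12.5]
xyz mm [-133.4   15.2  161.3] w [-0.1 -0.5 12.5]
```

Call:
move_arm --deltas '[{"x": -0.04, "y": 0.005, "z": 0.04, "wx": 0, "wy": -0.5, "wz": 10, "hand": 0.72}, {"x": -0.08, "y": 0.01, "z": 0.08, "wx": 0, "wy": -0.5, "wz": 12.5, "hand": 0.72}, {"x": -0.12, "y": 0.015, "z": 0.12, "wx": 0, "wy": -0.5, "wz": 12.5, "hand": 0.72}, {"x": -0.133, "y": 0.015, "z": 0.161, "wx": 0, "wy": -0.5, "wz": 12.5, "hand": 0.72}, {"x": -0.133, "y": 0.015, "z": 0.161, "wx": 0, "wy": -0.5, "wz": 12.5, "hand": 0.72}]'

```text
time: 17.55
tool_pos: [0.6414, -0.2759, 0.1748]
tool_rot: [-3.128, -0.003, 1.491]
contact_force: [0.1, 0.7, 0.9]
opening: 0.0664
```

Run:
```python
from h import *
p,R,s=cur(); print(p,s['tool_rot'])
im,q=snap('wrist','w7.png')
for a,l in (((.6448,-.2783),85.2),((.5433,-.275),96.2),((.4536,-.2859),82.4)):
    c,s_=np.cos(np.radians(l)),np.sin(np.radians(l))
    print([np.round(proj(q,[a[0]+i*.095*c+j*.024*s_,a[1]+i*.095*s_-j*.024*c,.057])).tolist() for i,j in((1,1),(1,-1),(-1,-1),(-1,1))])
```

```text
[ 0.64140586 -0.27593763  0.17476219] [-3.12835536 -0.00340881  1.49071007]
[[315.0, 96.0], [261.0, 96.0], [264.0, 286.0], [310.0, 286.0]]
[[180.0, 98.0], [129.0, 109.0], [187.0, 292.0], [231.0, 285.0]]
[[111.0, 124.0], [59.0, 122.0], [86.0, 303.0], [130.0, 305.0]]
```

View pics/w7.png

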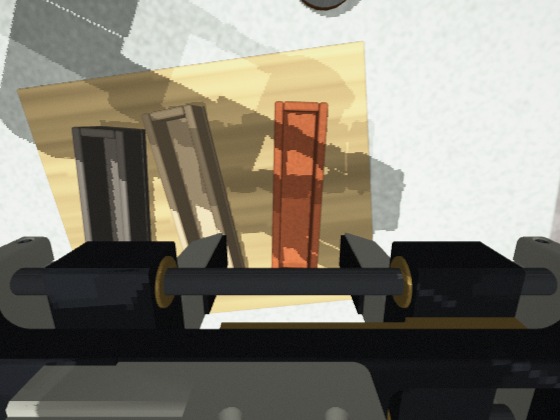

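Red's near end has rim corners at (276,102) and (328,102), about 13 px right of where I predicted. Buff's are at (147,114) and (204,103), grey's left corner at (73,128). The top-view estimates are therefore about 11 mm low in x, so I'll correct from here.

Run:
```python
from h import *
q=viewer.camera_params('wrist')
for n,(u,v) in dict(r1=(276,102),r2=(328,102),r3=(273,266),r4=(317,266),b1=(147,114),b2=(204,103),b3=(194,240),b4=(236,240),g1=(73,128),g2=(120,129),g3=(86,240)).items(): print(n,np.round(ray(q,u,v,.057),4))
im=cv2.imread('pics/w7.png'); h=cv2.cvtColor(im,cv2.COLOR_BGR2HSV)
for v in (105,140,180,220,260):
    m=np.where((h[v,:,0]<12)&(h[v,:,1]>150))[0]; m=m[(m>255)&(m<345)]; print(v,m.min(),m.max(),np.round(ray(q,m.min(),v,.057)[0],4),np.round(ray(q,m.max(),v,.057)[0],4))
```

```text
r1 [ 0.643  -0.1879  0.057 ]
r2 [ 0.6895 -0.1916  0.057 ]
r3 [ 0.6257 -0.3502  0.057 ]
r4 [ 0.6717 -0.3537  0.057 ]
b1 [ 0.5249 -0.1887  0.057 ]
b2 [ 0.5783 -0.1835  0.057 ]
b3 [ 0.5475 -0.3146  0.057 ]
b4 [ 0.5905 -0.3179  0.057 ]
g1 [ 0.454  -0.1954  0.057 ]
g2 [ 0.4973 -0.1998  0.057 ]
g3 [ 0.4365 -0.306   0.057 ]
105 275 327 0.6419 0.6885
140 275 324 0.6392 0.6845
180 274 322 0.6349 0.681
220 273 319 0.6303 0.6762
260 272 316 0.6253 0.671
```

Run:
```python
from h import *
p,R,s=cur(); print(p,s['tool_rot'])
rows([tcp((.656,-.284,.10),long(83.8))])
```

```text
[ 0.64254508 -0.27571886  0.17812929] [-3.13303183e+00 -1.52883593e-03  1.49158186e+00]
xyz mm [-7.3 14.7 78. ] w [-0.5 -0.1  1.7]
```

Call:
move_arm --deltas '[{"x": -0.007, "y": 0.015, "z": 0.03, "wx": -0.5, "wy": 0, "wz": 1.7, "hand": 0.74}, {"x": -0.007, "y": 0.015, "z": 0.06, "wx": -0.5, "wy": 0, "wz": 1.7, "hand": 0.74}, {"x": -0.007, "y": 0.015, "z": 0.078, "wx": -0.5, "wy": 0, "wz": 1.7, "hand": 0.74}, {"x": -0.007, "y": 0.015, "z": 0.078, "wx": -0.5, "wy": 0, "wz": 1.7, "hand": 0.74}, {"x": -0.007, "y": 0.015, "z": 0.078, "wx": -0.5, "wy": 0, "wz": 1.7, "hand": 0.74}]'

```text
time: 18.23
tool_pos: [0.6568, -0.2848, 0.1033]
tool_rot: [3.137, 0.001, 1.462]
contact_force: [-0.4, -0.1, 0.4]
opening: 0.0678
```

Run:
```python
from h import *
p,R,s=cur(); print(p,s['tool_rot'],s['opening'])
im,q=snap('wrist','w8.png'); h=cv2.cvtColor(im,cv2.COLOR_RGB2HSV)
for v in range(60,270,20):
    m=np.where((h[v,:,0]<12)&(h[v,:,1]>140))[0]; m=m[(m>220)&(m<380)]
    if len(m): print(v,m.min(),m.max(),np.round(ray(q,m.min(),v,.057)[:2],4),np.round(ray(q,m.max(),v,.057)[0],4))
print(proj(q,p-.019*R.as_matrix()[:,2]+R.as_matrix()@[0,0,.0]))
```

```text
[ 0.65683406 -0.28480396  0.10327692] [3.13667437e+00 1.04364620e-03 1.46181262e+00] 0.06780529575846678
100 241 311 [ 0.6398 -0.1977] 0.6853
120 241 310 [ 0.6379 -0.2101] 0.6836
140 242 310 [ 0.6366 -0.2231] 0.6825
160 243 309 [ 0.6353 -0.2366] 0.6806
180 243 309 [ 0.6332 -0.2505] 0.6794
200 244 308 [ 0.6318 -0.2651] 0.6774
220 245 307 [ 0.6303 -0.2802] 0.6754
240 246 307 [ 0.6287 -0.2959] 0.674
260 247 307 [ 0.6271 -0.3123] 0.6726
[281.79225588 264.65326825]
```

Call:
move_arm --deltas '[{"x": 0, "y": -0.004, "z": 0.03, "wx": 0, "wy": 0, "wz": 0, "hand": 0.74}, {"x": 0, "y": -0.004, "z": 0.06, "wx": 0, "wy": 0, "wz": 0, "hand": 0.74}, {"x": 0, "y": -0.004, "z": 0.077, "wx": 0, "wy": 0, "wz": 0, "hand": 0.74}, {"x": 0, "y": -0.004, "z": 0.077, "wx": 0, "wy": 0, "wz": 0, "hand": 0.6}, {"x": 0, "y": -0.004, "z": 0.077, "wx": 0, "wy": 0, "wz": 0, "hand": 0.4}, {"x": 0, "y": -0.004, "z": 0.077, "wx": 0, "wy": 0, "wz": 0, "hand": 0.4}, {"x": 0, "y": -0.004, "z": 0.077, "wx": 0, "wy": 0, "wz": 0, "hand": 0.4}, {"x": 0, "y": -0.004, "z": 0.077, "wx": 0, "wy": 0, "wz": 0, "hand": 0.4}]' --grip_force 30

```text
time: 19.27
tool_pos: [0.6528, -0.2847, 0.0258]
tool_rot: [3.137, 0.001, 1.461]
contact_force: [1.0, 0.1, 5.7]
opening: 0.0479
```

Call:
move_arm --deltas '[{"x": 0, "y": 0, "z": -0.02, "wx": 0, "wy": 0, "wz": 0, "hand": 0.4}, {"x": 0, "y": 0, "z": -0.05, "wx": 0, "wy": 0, "wz": 0, "hand": 0.4}, {"x": 0, "y": 0, "z": -0.1, "wx": 0, "wy": 0, "wz": 0, "hand": 0.4}, {"x": 0, "y": 0, "z": -0.15, "wx": 0, "wy": 0, "wz": 0, "hand": 0.4}, {"x": 0, "y": 0, "z": -0.2, "wx": 0, "wy": 0, "wz": 0, "hand": 0.4}, {"x": 0.03, "y": 0, "z": -0.25, "wx": 0, "wy": 0, "wz": 0, "hand": 0.4}]'

```text
time: 20.02
tool_pos: [0.6537, -0.2559, 0.276]
tool_rot: [3.14, 0.0, 1.458]
contact_force: [1.2, 0.2, -3.6]
opening: 0.0479
```

Run:
```python
from h import *
p,R,s=cur(); print(p,s['tool_rot'],s['opening'],s['contact_force'],np.round(s['qpos'],2))
d=W([.098,-.005,0])[:2]; d2=W([.08,-.06,0])[:2]; print(d)
T=[(.63,-.20,.37),(.62,-.15,.40),(.62,-.09,.42),(.62,-.03,.42),(.62,.03,.42),(.63,.09,.42),(.64,.15,.41),(d[0],d[1],.38)]
e=rows([tcp(a,tool(0,-90)) for a in T])
e=rows([tcp((d[0],d[1],z),tool(0,-90)) for z in (.32,.26,.20,.14,.10,.08,.064,.06)],e)
```

```text
[ 0.65368298 -0.25592088  0.2759683 ] [3.14020412e+00 2.85481642e-04 1.45813935e+00] 0.047904820254259545 [ 1.24371748  0.24755881 -3.61251121] [-0.48  0.67  0.84  0.    1.63 -0.37]
[0.67063018 0.20363349]
xyz mm [ 52.9 -29.7 -94.1] w [ 0.1  0.  -3.6]
xyz mm [ 101.4  -45.2 -124.1] w [ 0.1  0.  -3.6]
xyz mm [ 161.   -51.9 -144.1] w [ 0.1  0.  -3.6]
xyz mm [ 220.7  -58.7 -144.2] w [ 0.1  0.  -3.6]
xyz mm [ 280.3  -65.4 -144.2] w [ 0.1  0.  -3.6]
xyz mm [ 341.   -62.2 -144.2] w [ 0.1  0.  -3.6]
xyz mm [ 401.8  -59.  -134.2] w [ 0.1  0.  -3.6]
xyz mm [ 458.5  -34.7 -104.2] w [ 0.1  0.  -3.6]
xyz mm [ 0.  0. 60.] w [0. 0. 0.]
xyz mm [  0.   0. 120.] w [0. 0. 0.]
xyz mm [  0.   0. 180.] w [0. 0. 0.]
xyz mm [  0.   0. 240.] w [0. 0. 0.]
xyz mm [  0.   0. 280.] w [0. 0. 0.]
xyz mm [  0.   0. 300.] w [0. 0. 0.]
xyz mm [  0.   0. 316.] w [0. 0. 0.]
xyz mm [  0.   0. 320.] w [0. 0. 0.]
```

Call:
move_arm --deltas '[{"x": 0.04, "y": -0.02, "z": -0.06, "wx": 0, "wy": 0, "wz": -2, "hand": 0.4}, {"x": 0.08, "y": -0.04, "z": -0.11, "wx": 0, "wy": 0, "wz": -3.6, "hand": 0.4}, {"x": 0.13, "y": -0.05, "z": -0.144, "wx": 0, "wy": 0, "wz": -3.6, "hand": 0.4}, {"x": 0.19, "y": -0.055, "z": -0.144, "wx": 0, "wy": 0, "wz": -3.6, "hand": 0.4}, {"x": 0.25, "y": -0.063, "z": -0.144, "wx": 0, "wy": 0, "wz": -3.6, "hand": 0.4}, {"x": 0.31, "y": -0.063, "z": -0.144, "wx": 0, "wy": 0, "wz": -3.6, "hand": 0.4}, {"x": 0.37, "y": -0.06, "z": -0.144, "wx": 0, "wy": 0, "wz": -3.6, "hand": 0.4}, {"x": 0.42, "y": -0.05, "z": -0.134, "wx": 0, "wy": 0, "wz": -3.6, "hand": 0.4}]'

```text
time: 21.02
tool_pos: [0.6499, 0.171, 0.4102]
tool_rot: [3.137, -0.001, 1.525]
contact_force: [0.4, -2.0, -3.2]
opening: 0.0479
```

Run:
```python
from h import *
p,R,s=cur(); print(p,Lk(p),s['tool_rot'],s['opening'],np.round(s['qpos'],2))
rows([tcp(W([.098,-.005,z]),tool(0,-90)) for z in (.36,.064,.06)])
```

```text
[0.64986762 0.17103834 0.4101718 ] [ 0.0788838  -0.03858718  0.4101718 ] [ 3.13727189e+00 -7.74766123e-04  1.52534793e+00] 0.04789417295874634 [ 0.14  0.62  0.58 -0.    1.94  0.19]
xyz mm [33.5 19.  50.3] w [ 0.2 -0.   0.2]
xyz mm [ 33.2  17.8 346.3] w [ 0.2 -0.   0.2]
xyz mm [ 33.2  17.7 350.3] w [ 0.2 -0.   0.2]
```

Call:
move_arm --deltas '[{"x": 0.02, "y": 0.01, "z": 0.03, "wx": 0, "wy": 0, "wz": 0, "hand": 0.4}, {"x": 0.033, "y": 0.018, "z": 0.08, "wx": 0, "wy": 0, "wz": 0, "hand": 0.4}, {"x": 0.033, "y": 0.018, "z": 0.14, "wx": 0, "wy": 0, "wz": 0, "hand": 0.4}, {"x": 0.033, "y": 0.018, "z": 0.2, "wx": 0, "wy": 0, "wz": 0, "hand": 0.4}, {"x": 0.033, "y": 0.018, "z": 0.25, "wx": 0, "wy": 0, "wz": 0, "hand": 0.4}, {"x": 0.033, "y": 0.018, "z": 0.29, "wx": 0, "wy": 0, "wz": 0, "hand": 0.4}, {"x": 0.033, "y": 0.018, "z": 0.325, "wx": 0, "wy": 0, "wz": 0, "hand": 0.4}, {"x": 0.033, "y": 0.018, "z": 0.335, "wx": 0, "wy": 0, "wz": 0, "hand": 0.4}]'

```text
time: 22.02
tool_pos: [0.6691, 0.2003, 0.0707]
tool_rot: [-3.138, 0.001, 1.524]
contact_force: [-0.2, -0.3, -4.0]
opening: 0.0473
```

Run:
```python
from h import *
p,R,s=cur(); print(p,Lk(p),s['tool_rot'],s['opening'],s['contact_force'])
rows([tcp(W([.098,-.005,z]),tool(0,-90)) for z in (.064,.059)])
```

```text
[0.6690591  0.20034194 0.07072564] [ 0.09659452 -0.0083656   0.07072564] [-3.13820050e+00  1.03332747e-03  1.52414036e+00] 0.047283512691945064 [-0.17402723 -0.32775176 -3.99990383]
xyz mm [3.4 1.4 6.7] w [-0.2  0.1  0.2]
xyz mm [ 3.4  1.5 11.7] w [-0.2  0.1  0.2]
```

Call:
move_arm --deltas '[{"x": 0, "y": 0, "z": 0.004, "wx": 0, "wy": 0, "wz": 0, "hand": 0.4}, {"x": 0, "y": 0, "z": 0.008, "wx": 0, "wy": 0, "wz": 0, "hand": 0.4}, {"x": 0, "y": 0, "z": 0.0105, "wx": 0, "wy": 0, "wz": 0, "hand": 0.4}, {"x": 0, "y": 0, "z": 0.0105, "wx": 0, "wy": 0, "wz": 0, "hand": 0.4}]'

```text
time: 22.52
tool_pos: [0.671, 0.2007, 0.0631]
tool_rot: [3.139, -0.0, 1.524]
contact_force: [-0.7, -0.8, -3.4]
opening: 0.0481
```

Call:
move_arm --deltas '[{"x": 0, "y": 0, "z": 0.002, "wx": 0, "wy": 0, "wz": 0, "hand": 0.4}, {"x": 0, "y": 0, "z": 0.004, "wx": 0, "wy": 0, "wz": 0, "hand": 0.4}, {"x": 0, "y": 0, "z": 0.0045, "wx": 0, "wy": 0, "wz": 0, "hand": 0.4}, {"x": 0, "y": 0, "z": 0.0045, "wx": 0, "wy": 0, "wz": 0, "hand": 0.4}]'

```text
time: 23.02
tool_pos: [0.6709, 0.2007, 0.0587]
tool_rot: [3.139, -0.0, 1.524]
contact_force: [-2.8, -0.8, 3.6]
opening: 0.0478
```

Contact with the floor: the vertical force went from −3.4 to +3.6 N. I'll release and rise.

Call:
move_arm --deltas '[{"x": 0, "y": 0, "z": 0, "wx": 0, "wy": 0, "wz": 0, "hand": 0.6}, {"x": 0, "y": 0, "z": 0, "wx": 0, "wy": 0, "wz": 0, "hand": 0.6}, {"x": 0, "y": 0, "z": 0, "wx": 0, "wy": 0, "wz": 0, "hand": 0.6}, {"x": 0, "y": 0, "z": -0.03, "wx": 0, "wy": 0, "wz": 0, "hand": 0.6}, {"x": 0, "y": 0, "z": -0.09, "wx": 0, "wy": 0, "wz": 0, "hand": 0.6}, {"x": 0, "y": 0, "z": -0.15, "wx": 0, "wy": 0, "wz": 0, "hand": 0.7}, {"x": 0, "y": 0, "z": -0.21, "wx": 0, "wy": 0, "wz": 0, "hand": 0.74}, {"x": 0, "y": 0, "z": -0.26, "wx": 0, "wy": 0, "wz": 0, "hand": 0.74}]'

```text
time: 24.02
tool_pos: [0.6703, 0.2006, 0.3211]
tool_rot: [3.137, -0.001, 1.524]
contact_force: [0.9, 0.1, 0.4]
opening: 0.0675
```

Run:
```python
from h import *
p,R,s=cur(); print(p,Lk(p),s['opening'],s['contact_force'])
im,q=snap('wrist','w9.png'); h=cv2.cvtColor(im,cv2.COLOR_RGB2HSV)
m=((h[...,0]<12)&(h[...,1]>140)).astype(np.uint8); m[300:]=0
c=max(cv2.findContours(m,0,1)[0],key=cv2.contourArea).reshape(-1,2); print(c.min(0),c.max(0))
W_=np.array([Lk(ray(q,u,v,.09))[:2] for u,v in c],np.float32); print(cv2.minAreaRect(W_))
T=[(.66,.14,.40),(.64,.08,.41),(.62,.02,.41),(.60,-.04,.41),(.585,-.1,.40),(.57,-.16,.36),(.56,-.21,.30),(.554,-.26,.24)]
e=rows([tcp(a,long(95)) for a in T])
```

```text
[0.67032254 0.20064487 0.32112739] [ 0.09784134 -0.00800022  0.32112739] 0.06749218388495087 [0.87975659 0.09586181 0.38343094]
[264 101] [301 240]
((0.0990944504737854, -0.0074270665645599365), (0.04687746614217758, 0.18790704011917114), 0.048677168786525726)
xyz mm [-61.1  -7.6 -71.6] w [ 0.9 -0.1 -7.7]
xyz mm [-121.9  -24.7  -82. ] w [ 0.9 -0.1 -7.7]
xyz mm [-182.8  -41.8  -82.5] w [ 0.9 -0.1 -7.7]
xyz mm [-243.7  -59.   -82.9] w [ 0.9 -0.1 -7.7]
xyz mm [-304.3  -71.4  -73.3] w [ 0.9 -0.1 -7.7]
xyz mm [-365.1  -84.1  -33.7] w [ 0.9 -0.1 -7.7]
xyz mm [-415.7  -92.7   26.1] w [ 0.9 -0.1 -7.7]
xyz mm [-466.1  -97.2   85.8] w [ 0.9 -0.1 -7.7]
```

Call:
move_arm --deltas '[{"x": -0.02, "y": 0, "z": -0.055, "wx": 0.5, "wy": 0, "wz": -4, "hand": 0.74}, {"x": -0.075, "y": -0.015, "z": -0.08, "wx": 0.9, "wy": 0, "wz": -9, "hand": 0.74}, {"x": -0.135, "y": -0.03, "z": -0.08, "wx": 0.9, "wy": 0, "wz": -9, "hand": 0.74}, {"x": -0.195, "y": -0.045, "z": -0.08, "wx": 0.9, "wy": 0, "wz": -9, "hand": 0.74}, {"x": -0.255, "y": -0.06, "z": -0.08, "wx": 0.9, "wy": 0, "wz": -9, "hand": 0.74}, {"x": -0.315, "y": -0.075, "z": -0.07, "wx": 0.9, "wy": 0, "wz": -9, "hand": 0.74}, {"x": -0.365, "y": -0.085, "z": -0.035, "wx": 0.9, "wy": 0, "wz": -9, "hand": 0.74}, {"x": -0.41, "y": -0.093, "z": 0.01, "wx": 0.9, "wy": 0, "wz": -9, "hand": 0.74}]'

```text
time: 25.08
tool_pos: [0.5581, -0.2056, 0.3088]
tool_rot: [-3.13, 0.001, 1.68]
contact_force: [0.4, -0.4, -0.3]
opening: 0.0681
```

Run:
```python
from h import *
p,R,s=cur(); print(p,s['tool_rot'])
rows([tcp(a,long(97)) for a in [(.557,-.25,.26),(.557,-.28,.20),(.557,-.28,.15)]])
```

```text
[ 0.55813479 -0.2055781   0.30880234] [-3.13026317e+00  6.04767259e-04  1.68027040e+00]
xyz mm [-44.   -5.4  48.9] w [-0.6  0.  -0.7]
xyz mm [-73.8  -8.  108.9] w [-0.6  0.  -0.7]
xyz mm [-73.8  -7.5 158.9] w [-0.6  0.  -0.7]
```

Call:
move_arm --deltas '[{"x": -0.04, "y": -0.005, "z": 0.04, "wx": -0.6, "wy": 0, "wz": -0.7, "hand": 0.74}, {"x": -0.07, "y": -0.008, "z": 0.09, "wx": -0.6, "wy": 0, "wz": -0.7, "hand": 0.74}, {"x": -0.074, "y": -0.008, "z": 0.14, "wx": -0.6, "wy": 0, "wz": -0.7, "hand": 0.74}, {"x": -0.074, "y": -0.008, "z": 0.16, "wx": -0.6, "wy": 0, "wz": -0.7, "hand": 0.74}, {"x": -0.074, "y": -0.008, "z": 0.16, "wx": -0.6, "wy": 0, "wz": -0.7, "hand": 0.74}, {"x": -0.074, "y": -0.008, "z": 0.16, "wx": -0.6, "wy": 0, "wz": -0.7, "hand": 0.74}]'

```text
time: 25.82
tool_pos: [0.5573, -0.2783, 0.1504]
tool_rot: [-3.14, 0.0, 1.694]
contact_force: [0.0, -0.6, 0.5]
opening: 0.0675
```

Run:
```python
from h import *
p,R,s=cur(); print(p,s['tool_rot'])
im,q=snap('wrist','w10.png')
for l,x in ((97,.557),):
  for dy in (.095,-.02): print([np.round(proj(q,[x+dy*np.cos(np.radians(l))+j*.024,-.28+dy*np.sin(np.radians(l)),.057])).tolist() for j in(-1,1)])
```

```text
[ 0.55728177 -0.27825334  0.1503506 ] [-3.14000136e+00  2.79776086e-04  1.69363615e+00]
[[252.0, 88.0], [312.0, 96.0]]
[[256.0, 224.0], [308.0, 230.0]]
```

View pics/w10.png

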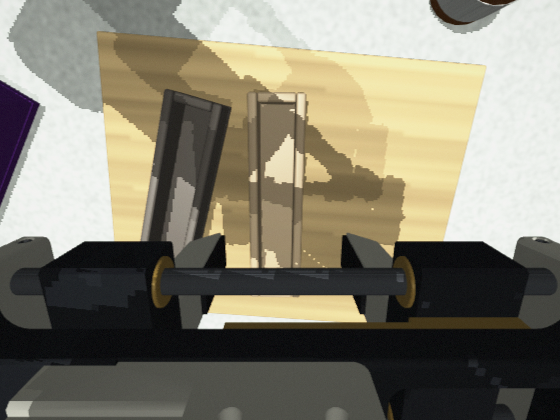

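Buff's rim runs from (247,93)–(307,93) down to (250,225)–(304,225). Grey lies to its left and the jar is clear at the upper right.

Run:
```python
from h import *
p,R,s=cur(); q=viewer.camera_params('wrist')
A=[ray(q,*k,.057) for k in ((247,93),(307,93),(250,225),(304,225))]; print(np.round(A,4))
a=(A[0]+A[1])/2; b=(A[2]+A[3])/2; d=a-b; d/=np.linalg.norm(d); c=a-.095*d; y=np.degrees(np.arctan2(d[1],d[0])); print(c,y)
rows([tcp((*c[:2],z),long(y)) for z in (.10,.026)])
G=[ray(q,*k,.057) for k in ((168,92),(143,240),(218,102))]; print('grey',np.round(G,4))
```

```text
[[ 0.5178 -0.1898  0.057 ]
 [ 0.5656 -0.184   0.057 ]
 [ 0.5304 -0.3018  0.057 ]
 [ 0.5791 -0.2958  0.057 ]]
[ 0.55271722 -0.28127076  0.057     ] 96.6497943919432
xyz mm [-2.3 -5.  50.7] w [-0.1  0.   0.4]
xyz mm [ -2.3  -4.9 124.7] w [-0.1  0.   0.4]
grey [[ 0.4549 -0.1968  0.057 ]
 [ 0.4338 -0.3285  0.057 ]
 [ 0.4951 -0.1995  0.057 ]]
```

Call:
move_arm --deltas '[{"x": -0.002, "y": -0.005, "z": 0.04, "wx": 0, "wy": 0, "wz": 0.4, "hand": 0.7}, {"x": -0.002, "y": -0.005, "z": 0.08, "wx": 0, "wy": 0, "wz": 0.4, "hand": 0.7}, {"x": -0.002, "y": -0.005, "z": 0.11, "wx": 0, "wy": 0, "wz": 0.4, "hand": 0.7}, {"x": -0.002, "y": -0.005, "z": 0.125, "wx": 0, "wy": 0, "wz": 0.4, "hand": 0.7}, {"x": -0.002, "y": -0.005, "z": 0.125, "wx": 0, "wy": 0, "wz": 0.4, "hand": 0.4}, {"x": -0.002, "y": -0.005, "z": 0.125, "wx": 0, "wy": 0, "wz": 0.4, "hand": 0.4}, {"x": -0.002, "y": -0.005, "z": 0.125, "wx": 0, "wy": 0, "wz": 0.4, "hand": 0.4}, {"x": -0.002, "y": -0.005, "z": 0.125, "wx": 0, "wy": 0, "wz": 0.4, "hand": 0.4}]' --grip_force 30

```text
time: 26.88
tool_pos: [0.5522, -0.281, 0.0256]
tool_rot: [-3.14, 0.001, 1.686]
contact_force: [-1.2, -0.2, 5.9]
opening: 0.0476
```

Call:
move_arm --deltas '[{"x": 0, "y": 0, "z": -0.02, "wx": 0, "wy": 0, "wz": 0, "hand": 0.4}, {"x": 0, "y": 0, "z": -0.05, "wx": 0, "wy": 0, "wz": 0, "hand": 0.4}, {"x": 0, "y": 0, "z": -0.1, "wx": 0, "wy": 0, "wz": 0, "hand": 0.4}, {"x": 0, "y": 0, "z": -0.16, "wx": 0, "wy": 0, "wz": 0, "hand": 0.4}, {"x": 0, "y": 0, "z": -0.22, "wx": 0, "wy": 0, "wz": 0, "hand": 0.4}, {"x": 0, "y": 0, "z": -0.28, "wx": 0, "wy": 0, "wz": 0, "hand": 0.4}, {"x": 0.03, "y": 0, "z": -0.33, "wx": 0, "wy": 0, "wz": 0, "hand": 0.4}, {"x": 0.07, "y": 0, "z": -0.37, "wx": 0, "wy": 0, "wz": 0, "hand": 0.4}]'

```text
time: 27.88
tool_pos: [0.5443, -0.2109, 0.3956]
tool_rot: [-3.139, -0.001, 1.685]
contact_force: [1.1, 0.8, -5.4]
opening: 0.0477
```

Run:
```python
from h import *
p,R,s=cur(); print(p,s['tool_rot'],s['opening'],s['contact_force'])
d=W([.022,-.005,0])[:2]
T=[(p[0]+(d[0]-p[0])*k,p[1]+(d[1]-p[1])*k,.41) for k in (.125,.25,.375,.5,.625,.75,.875,1)]
e=rows([tcp(a,tool(0,-90)) for a in T])
```

```text
[ 0.54431091 -0.21093799  0.39564325] [-3.13883442e+00 -9.29831524e-04  1.68497640e+00] 0.047683164187071164 [ 1.06466308  0.8021021  -5.37829643]
xyz mm [ 51.2  12.2 -14.3] w [-0.2 -0.   9.4]
xyz mm [102.5  24.4 -14.3] w [-0.2 -0.   9.4]
xyz mm [153.7  36.6 -14.3] w [-0.2 -0.   9.4]
xyz mm [205.   48.8 -14.3] w [-0.2 -0.   9.4]
xyz mm [256.2  61.1 -14.3] w [-0.2 -0.   9.4]
xyz mm [307.4  73.3 -14.3] w [-0.2 -0.   9.4]
xyz mm [358.7  85.5 -14.3] w [-0.2 -0.   9.4]
xyz mm [409.9  97.7 -14.2] w [-0.2 -0.   9.4]
```

Call:
move_arm --deltas '[{"x": 0.05, "y": 0.012, "z": -0.014, "wx": 0, "wy": 0, "wz": 4, "hand": 0.4}, {"x": 0.102, "y": 0.024, "z": -0.014, "wx": 0, "wy": 0, "wz": 9.4, "hand": 0.4}, {"x": 0.154, "y": 0.037, "z": -0.014, "wx": 0, "wy": 0, "wz": 9.4, "hand": 0.4}, {"x": 0.205, "y": 0.049, "z": -0.014, "wx": 0, "wy": 0, "wz": 9.4, "hand": 0.4}, {"x": 0.256, "y": 0.061, "z": -0.014, "wx": 0, "wy": 0, "wz": 9.4, "hand": 0.4}, {"x": 0.307, "y": 0.073, "z": -0.014, "wx": 0, "wy": 0, "wz": 9.4, "hand": 0.4}, {"x": 0.36, "y": 0.086, "z": -0.014, "wx": 0, "wy": 0, "wz": 9.4, "hand": 0.4}, {"x": 0.41, "y": 0.098, "z": -0.014, "wx": 0, "wy": 0, "wz": 9.4, "hand": 0.4}]'

```text
time: 28.88
tool_pos: [0.5944, 0.2093, 0.4077]
tool_rot: [-3.137, -0.0, 1.523]
contact_force: [1.4, -0.1, -3.4]
opening: 0.0479
```

Call:
move_arm --deltas '[{"x": 0, "y": 0, "z": 0.04, "wx": 0, "wy": 0, "wz": 0, "hand": 0.4}, {"x": 0, "y": 0, "z": 0.1, "wx": 0, "wy": 0, "wz": 0, "hand": 0.4}, {"x": 0, "y": 0, "z": 0.16, "wx": 0, "wy": 0, "wz": 0, "hand": 0.4}, {"x": 0, "y": 0, "z": 0.22, "wx": 0, "wy": 0, "wz": 0, "hand": 0.4}, {"x": 0, "y": 0, "z": 0.26, "wx": 0, "wy": 0, "wz": 0, "hand": 0.4}, {"x": 0, "y": 0, "z": 0.26, "wx": 0, "wy": 0, "wz": 0, "hand": 0.4}]'

```text
time: 29.62
tool_pos: [0.5912, 0.207, 0.1444]
tool_rot: [-3.129, 0.002, 1.522]
contact_force: [0.4, 0.1, -3.6]
opening: 0.0479
```

Run:
```python
from h import *
p,R,s=cur(); print(p,Lk(p),s['tool_rot'],s['opening'],s['contact_force'])
rows([tcp(W([.022,-.007,z]),tool(0,-90)) for z in (.08,.0585)])
```

```text
[0.59121803 0.20704102 0.14441218] [ 0.01851664 -0.00554517  0.14441218] [-3.12935126e+00  1.68269583e-03  1.52246924e+00] 0.04794288984286722 [ 0.43436238  0.14302212 -3.61978905]
xyz mm [-1.4  4.3 64.4] w [-0.7  0.1  0.1]
xyz mm [-1.3  4.5 85.9] w [-0.7  0.1  0.1]
```

Call:
move_arm --deltas '[{"x": -0.001, "y": 0.002, "z": 0.04, "wx": 0, "wy": 0, "wz": 0, "hand": 0.4}, {"x": -0.001, "y": 0.002, "z": 0.07, "wx": 0, "wy": 0, "wz": 0, "hand": 0.4}, {"x": -0.001, "y": 0.002, "z": 0.078, "wx": 0, "wy": 0, "wz": 0, "hand": 0.4}, {"x": -0.001, "y": 0.002, "z": 0.082, "wx": 0, "wy": 0, "wz": 0, "hand": 0.4}, {"x": -0.001, "y": 0.002, "z": 0.082, "wx": 0, "wy": 0, "wz": 0, "hand": 0.4}, {"x": -0.001, "y": 0.002, "z": 0.082, "wx": 0, "wy": 0, "wz": 0, "hand": 0.4}]'

```text
time: 30.38
tool_pos: [0.5962, 0.2067, 0.0677]
tool_rot: [-3.14, -0.001, 1.522]
contact_force: [-0.5, -0.2, -4.3]
opening: 0.048
```

Run:
```python
from h import *
p,R,s=cur(); print(p,Lk(p),s['tool_rot'],s['contact_force'])
```

```text
[0.59623569 0.20670306 0.06767481] [ 0.0235449  -0.00563323  0.06767481] [-3.14031684e+00 -1.19469729e-03  1.52246199e+00] [-0.54264693 -0.24645331 -4.2842771 ]
```

Call:
move_arm --deltas '[{"x": 0, "y": -0.001, "z": 0.005, "wx": 0, "wy": 0, "wz": 0, "hand": 0.4}, {"x": 0, "y": -0.001, "z": 0.008, "wx": 0, "wy": 0, "wz": 0, "hand": 0.4}, {"x": 0, "y": -0.001, "z": 0.0095, "wx": 0, "wy": 0, "wz": 0, "hand": 0.4}, {"x": 0, "y": -0.001, "z": 0.0095, "wx": 0, "wy": 0, "wz": 0, "hand": 0.4}]'

```text
time: 30.88
tool_pos: [0.5942, 0.2066, 0.0586]
tool_rot: [-3.138, -0.001, 1.523]
contact_force: [-5.7, -1.2, 9.3]
opening: 0.0483
```

Call:
move_arm --deltas '[{"x": 0, "y": 0, "z": 0, "wx": 0, "wy": 0, "wz": 0, "hand": 0.6}, {"x": 0, "y": 0, "z": 0, "wx": 0, "wy": 0, "wz": 0, "hand": 0.6}, {"x": 0, "y": 0, "z": 0, "wx": 0, "wy": 0, "wz": 0, "hand": 0.6}, {"x": 0, "y": 0, "z": -0.03, "wx": 0, "wy": 0, "wz": 0, "hand": 0.6}, {"x": 0, "y": 0, "z": -0.09, "wx": 0, "wy": 0, "wz": 0, "hand": 0.6}, {"x": 0, "y": 0, "z": -0.15, "wx": 0, "wy": 0, "wz": 0, "hand": 0.7}, {"x": 0, "y": 0, "z": -0.21, "wx": 0, "wy": 0, "wz": 0, "hand": 0.7}, {"x": 0, "y": 0, "z": -0.27, "wx": 0, "wy": 0, "wz": 0, "hand": 0.7}]'

```text
time: 31.88
tool_pos: [0.5951, 0.2063, 0.3288]
tool_rot: [-3.138, -0.001, 1.522]
contact_force: [1.4, 0.4, 0.3]
opening: 0.0642
```

Run:
```python
from h import *
p,R,s=cur(); print(p,Lk(p),s['opening'],s['contact_force'])
snap('wrist','w11.png')
im,q=snap('top','t11.png')
T=[(.585,.19,.38),(.56,.14,.41),(.54,.08,.41),(.52,.02,.41),(.50,-.04,.41),(.48,-.1,.40),(.47,-.16,.36),(.46,-.21,.32)]
e=rows([tcp(a,long(81.5)) for a in T])
```

```text
[0.59514905 0.20630614 0.32882993] [ 0.02247935 -0.00608368  0.32882993] 0.06417390736259587 [1.42012154 0.43746788 0.30608071]
xyz mm [-17.3 -11.2 -45.2] w [ 0.6 -0.3  5.7]
xyz mm [-68.3 -33.4 -75.7] w [ 0.6 -0.3  5.7]
xyz mm [-129.2  -50.5  -76.1] w [ 0.6 -0.3  5.7]
xyz mm [-190.1  -67.5  -76.6] w [ 0.6 -0.3  5.7]
xyz mm [-251.   -84.6  -77. ] w [ 0.6 -0.3  5.7]
xyz mm [-311.9 -101.8  -67.4] w [ 0.6 -0.3  5.7]
xyz mm [-372.5 -109.3  -27.8] w [ 0.6 -0.3  5.7]
xyz mm [-423.1 -117.3   11.9] w [ 0.6 -0.3  5.7]
```

View pics/w11.png

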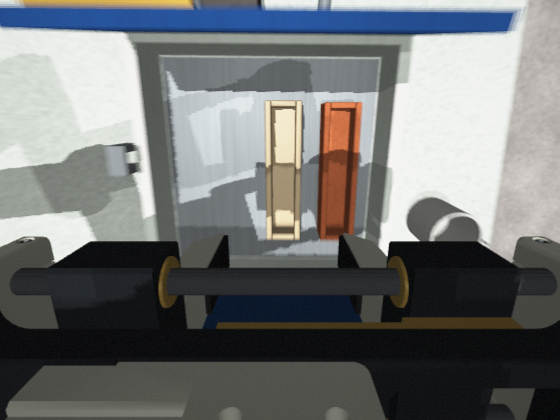

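Buff at u≈283 and red at u≈340 stand upright on the floor, parallel. The keeper is at (122,160) and the left third of the floor is free for grey.

Call:
move_arm --deltas '[{"x": -0.017, "y": -0.011, "z": -0.045, "wx": 0.6, "wy": 0, "wz": 5.7, "hand": 0.7}, {"x": -0.068, "y": -0.033, "z": -0.075, "wx": 0.6, "wy": 0, "wz": 5.7, "hand": 0.7}, {"x": -0.125, "y": -0.05, "z": -0.076, "wx": 0.6, "wy": 0, "wz": 5.7, "hand": 0.7}, {"x": -0.185, "y": -0.067, "z": -0.076, "wx": 0.6, "wy": 0, "wz": 5.7, "hand": 0.7}, {"x": -0.245, "y": -0.084, "z": -0.076, "wx": 0.6, "wy": 0, "wz": 5.7, "hand": 0.7}, {"x": -0.305, "y": -0.1, "z": -0.067, "wx": 0.6, "wy": 0, "wz": 5.7, "hand": 0.7}, {"x": -0.36, "y": -0.109, "z": -0.04, "wx": 0.6, "wy": 0, "wz": 5.7, "hand": 0.7}, {"x": -0.41, "y": -0.116, "z": -0.005, "wx": 0.6, "wy": 0, "wz": 5.7, "hand": 0.7}]'

```text
time: 32.98
tool_pos: [0.4592, -0.1996, 0.3314]
tool_rot: [-3.13, 0.001, 1.422]
contact_force: [0.9, -1.0, -0.2]
opening: 0.0643
```

Run:
```python
from h import *
p,R,s=cur(); print(p,s['tool_rot'])
rows([tcp(a,long(81)) for a in [(.463,-.25,.27),(.463,-.29,.22),(.463,-.293,.15)]])
```

```text
[ 0.45915869 -0.1995929   0.3314228 ] [-3.12956014e+00  1.10664399e-03  1.42224197e+00]
xyz mm [-49.2  12.   61.3] w [-0.7  0.1  0.5]
xyz mm [-88.7  18.5 111.3] w [-0.7  0.1  0.5]
xyz mm [-91.6  19.8 181.3] w [-0.7  0.1  0.5]
```

Call:
move_arm --deltas '[{"x": -0.035, "y": 0.008, "z": 0.045, "wx": -0.7, "wy": 0, "wz": 0.5, "hand": 0.7}, {"x": -0.07, "y": 0.015, "z": 0.09, "wx": -0.7, "wy": 0, "wz": 0.5, "hand": 0.7}, {"x": -0.092, "y": 0.019, "z": 0.14, "wx": -0.7, "wy": 0, "wz": 0.5, "hand": 0.7}, {"x": -0.092, "y": 0.019, "z": 0.181, "wx": -0.7, "wy": 0, "wz": 0.5, "hand": 0.7}, {"x": -0.092, "y": 0.019, "z": 0.181, "wx": -0.7, "wy": 0, "wz": 0.5, "hand": 0.7}, {"x": -0.092, "y": 0.019, "z": 0.181, "wx": -0.7, "wy": 0, "wz": 0.5, "hand": 0.7}]'

```text
time: 33.72
tool_pos: [0.4632, -0.2914, 0.1522]
tool_rot: [3.141, 0.001, 1.415]
contact_force: [0.1, 0.6, -0.0]
opening: 0.0643
```

Run:
```python
from h import *
p,R,s=cur(); print(p,s['tool_rot'])
im,q=snap('wrist','w12.png')
```

```text
[ 0.46320976 -0.29138144  0.15218341] [3.14146188e+00 1.43447080e-03 1.41455370e+00]
```

View pics/w12.png

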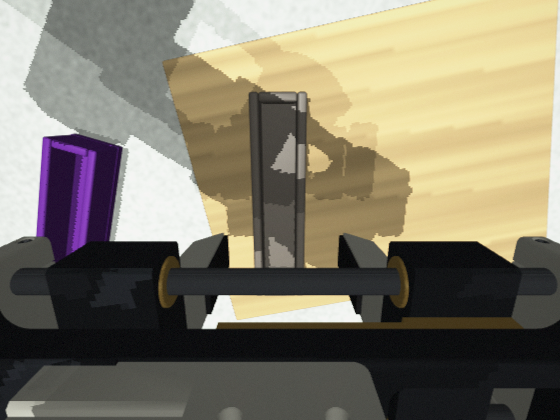

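Grey's rim runs from (249,93)–(307,93) down to (253,225)–(304,225). The purple look-alike, at (80,190), is well clear of the fingers.

Run:
```python
from h import *
p,R,s=cur(); q=viewer.camera_params('wrist')
A=[ray(q,*k,.057) for k in ((249,93),(307,93),(253,225),(304,225))]; print(np.round(A,4))
a=(A[0]+A[1])/2; b=(A[2]+A[3])/2; d=a-b; d/=np.linalg.norm(d); c=a-.095*d; y=np.degrees(np.arctan2(d[1],d[0])); print(c,y)
rows([tcp((*c[:2],z),long(y)) for z in (.10,.026)])
```

```text
[[ 0.4518 -0.1957  0.057 ]
 [ 0.4981 -0.203   0.057 ]
 [ 0.434  -0.3078  0.057 ]
 [ 0.4801 -0.3152  0.057 ]]
[ 0.45999514 -0.29315823  0.057     ] 80.94617661517825
xyz mm [-2.  -3.3 52.7] w [0.1 0.1 0.1]
xyz mm [ -1.9  -3.4 126.7] w [0.1 0.1 0.1]
```

Call:
move_arm --deltas '[{"x": -0.002, "y": -0.003, "z": 0.04, "wx": 0, "wy": 0, "wz": 0, "hand": 0.7}, {"x": -0.002, "y": -0.003, "z": 0.08, "wx": 0, "wy": 0, "wz": 0, "hand": 0.7}, {"x": -0.002, "y": -0.003, "z": 0.11, "wx": 0, "wy": 0, "wz": 0, "hand": 0.7}, {"x": -0.002, "y": -0.003, "z": 0.126, "wx": 0, "wy": 0, "wz": 0, "hand": 0.7}, {"x": -0.002, "y": -0.003, "z": 0.126, "wx": 0, "wy": 0, "wz": 0, "hand": 0.4}, {"x": -0.002, "y": -0.003, "z": 0.126, "wx": 0, "wy": 0, "wz": 0, "hand": 0.4}, {"x": -0.002, "y": -0.003, "z": 0.126, "wx": 0, "wy": 0, "wz": 0, "hand": 0.4}, {"x": -0.002, "y": -0.003, "z": 0.126, "wx": 0, "wy": 0, "wz": 0, "hand": 0.4}]' --grip_force 30

```text
time: 34.78
tool_pos: [0.4596, -0.2931, 0.0262]
tool_rot: [3.141, 0.002, 1.414]
contact_force: [0.2, 0.8, 6.6]
opening: 0.0479
```

Call:
move_arm --deltas '[{"x": 0, "y": 0, "z": -0.02, "wx": 0, "wy": 0, "wz": 0, "hand": 0.4}, {"x": 0, "y": 0, "z": -0.05, "wx": 0, "wy": 0, "wz": 0, "hand": 0.4}, {"x": 0, "y": 0, "z": -0.1, "wx": 0, "wy": 0, "wz": 0, "hand": 0.4}, {"x": 0, "y": 0, "z": -0.16, "wx": 0, "wy": 0, "wz": 0, "hand": 0.4}, {"x": 0, "y": 0, "z": -0.22, "wx": 0, "wy": 0, "wz": 0, "hand": 0.4}, {"x": 0, "y": 0, "z": -0.28, "wx": 0, "wy": 0, "wz": 0, "hand": 0.4}, {"x": 0.03, "y": 0, "z": -0.33, "wx": 0, "wy": 0, "wz": 0, "hand": 0.4}, {"x": 0.07, "y": 0, "z": -0.37, "wx": 0, "wy": 0, "wz": 0, "hand": 0.4}]'

```text
time: 35.78
tool_pos: [0.4702, -0.223, 0.3966]
tool_rot: [-3.141, 0.001, 1.412]
contact_force: [0.7, 0.1, -4.1]
opening: 0.0479
```

Run:
```python
from h import *
p,R,s=cur(); print(p,s['tool_rot'],s['opening'],s['contact_force'])
d=W([-.054,-.016,0])[:2]
T=[(p[0]+(d[0]-p[0])*k,p[1]+(d[1]-p[1])*k,.41) for k in (.125,.25,.375,.5,.625,.75,.875,1)]
e=rows([tcp(a,tool(0,-90)) for a in T])
```

```text
[ 0.47022633 -0.22299428  0.39660363] [-3.14098027e+00  7.86281277e-04  1.41237488e+00] 0.04790379236952842 [ 0.68525377  0.1129665  -4.07794537]
xyz mm [ 53.2  -2.4 -13.4] w [-0.   0.  -6.2]
xyz mm [106.4  -4.8 -13.5] w [-0.   0.  -6.2]
xyz mm [159.5  -7.3 -13.5] w [-0.   0.  -6.2]
xyz mm [212.7  -9.7 -13.6] w [-0.   0.  -6.2]
xyz mm [265.9 -12.1 -13.6] w [-0.   0.  -6.2]
xyz mm [319.1 -14.5 -13.6] w [-0.   0.  -6.2]
xyz mm [372.3 -16.9 -13.7] w [-0.   0.  -6.2]
xyz mm [425.5 -19.3 -13.7] w [-0.   0.  -6.2]
```

Call:
move_arm --deltas '[{"x": 0.053, "y": -0.002, "z": -0.014, "wx": 0, "wy": 0, "wz": -3, "hand": 0.4}, {"x": 0.106, "y": -0.005, "z": -0.014, "wx": 0, "wy": 0, "wz": -6.2, "hand": 0.4}, {"x": 0.16, "y": -0.007, "z": -0.014, "wx": 0, "wy": 0, "wz": -6.2, "hand": 0.4}, {"x": 0.213, "y": -0.01, "z": -0.014, "wx": 0, "wy": 0, "wz": -6.2, "hand": 0.4}, {"x": 0.266, "y": -0.012, "z": -0.014, "wx": 0, "wy": 0, "wz": -6.2, "hand": 0.4}, {"x": 0.319, "y": -0.0145, "z": -0.014, "wx": 0, "wy": 0, "wz": -6.2, "hand": 0.4}, {"x": 0.372, "y": -0.017, "z": -0.014, "wx": 0, "wy": 0, "wz": -6.2, "hand": 0.4}, {"x": 0.425, "y": -0.019, "z": -0.014, "wx": 0, "wy": 0, "wz": -6.2, "hand": 0.4}]'

```text
time: 36.78
tool_pos: [0.5176, 0.2011, 0.4084]
tool_rot: [-3.139, 0.0, 1.522]
contact_force: [-0.0, -0.7, -3.9]
opening: 0.0482
```

Call:
move_arm --deltas '[{"x": 0, "y": 0, "z": 0.04, "wx": 0, "wy": 0, "wz": 0, "hand": 0.4}, {"x": 0, "y": 0, "z": 0.1, "wx": 0, "wy": 0, "wz": 0, "hand": 0.4}, {"x": 0, "y": 0, "z": 0.16, "wx": 0, "wy": 0, "wz": 0, "hand": 0.4}, {"x": 0, "y": 0, "z": 0.22, "wx": 0, "wy": 0, "wz": 0, "hand": 0.4}, {"x": 0, "y": 0, "z": 0.25, "wx": 0, "wy": 0, "wz": 0, "hand": 0.4}, {"x": 0, "y": 0, "z": 0.25, "wx": 0, "wy": 0, "wz": 0, "hand": 0.4}, {"x": 0, "y": 0, "z": 0.25, "wx": 0, "wy": 0, "wz": 0, "hand": 0.4}]'

```text
time: 37.65
tool_pos: [0.5185, 0.1996, 0.1602]
tool_rot: [3.141, -0.001, 1.522]
contact_force: [-0.8, 0.4, -4.8]
opening: 0.0479
```

Run:
```python
from h import *
p,R,s=cur(); print(p,Lk(p),s['tool_rot'],s['opening'],s['contact_force'])
rows([tcp(W([-.054,-.016,z]),tool(0,-90)) for z in (.07,.0585)])
```

```text
[0.51851626 0.19960634 0.1601974 ] [-0.05372553 -0.01658548  0.1601974 ] [ 3.14094045e+00 -5.73320169e-04  1.52240772e+00] 0.04785456242282502 [-0.84179594  0.37144683 -4.78784419]
xyz mm [ 0.5 -0.3 90.2] w [ 0.  -0.   0.1]
xyz mm [  0.5  -0.3 101.7] w [ 0.  -0.   0.1]
```

Call:
move_arm --deltas '[{"x": 0, "y": 0, "z": 0.04, "wx": 0, "wy": 0, "wz": 0, "hand": 0.4}, {"x": 0, "y": 0, "z": 0.07, "wx": 0, "wy": 0, "wz": 0, "hand": 0.4}, {"x": 0, "y": 0, "z": 0.085, "wx": 0, "wy": 0, "wz": 0, "hand": 0.4}, {"x": 0, "y": 0, "z": 0.093, "wx": 0, "wy": 0, "wz": 0, "hand": 0.4}, {"x": 0, "y": 0, "z": 0.097, "wx": 0, "wy": 0, "wz": 0, "hand": 0.4}, {"x": 0, "y": 0, "z": 0.1, "wx": 0, "wy": 0, "wz": 0, "hand": 0.4}, {"x": 0, "y": 0, "z": 0.101, "wx": 0, "wy": 0, "wz": 0, "hand": 0.4}, {"x": 0, "y": 0, "z": 0.101, "wx": 0, "wy": 0, "wz": 0, "hand": 0.4}]'

```text
time: 38.65
tool_pos: [0.5182, 0.1996, 0.0592]
tool_rot: [3.141, -0.0, 1.522]
contact_force: [-1.2, 0.0, 5.0]
opening: 0.0479
```

Call:
move_arm --deltas '[{"x": 0, "y": 0, "z": 0, "wx": 0, "wy": 0, "wz": 0, "hand": 0.6}, {"x": 0, "y": 0, "z": 0, "wx": 0, "wy": 0, "wz": 0, "hand": 0.6}, {"x": 0, "y": 0, "z": 0, "wx": 0, "wy": 0, "wz": 0, "hand": 0.6}, {"x": 0, "y": 0, "z": -0.03, "wx": 0, "wy": 0, "wz": 0, "hand": 0.6}, {"x": 0, "y": 0, "z": -0.09, "wx": 0, "wy": 0, "wz": 0, "hand": 0.6}, {"x": 0, "y": 0, "z": -0.15, "wx": 0, "wy": 0, "wz": 0, "hand": 0.6}, {"x": 0, "y": 0, "z": -0.21, "wx": 0, "wy": 0, "wz": 0, "hand": 0.6}, {"x": 0, "y": 0, "z": -0.27, "wx": 0, "wy": 0, "wz": 0, "hand": 0.6}]'

```text
time: 39.65
tool_pos: [0.5176, 0.1993, 0.3296]
tool_rot: [-3.14, 0.0, 1.522]
contact_force: [1.3, 0.2, 0.4]
opening: 0.0551
```

Run:
```python
from h import *
p,R,s=cur(); print(p,Lk(p),s['opening'],s['contact_force'])
im,q=snap('wrist','w13.png')
T=[([-.05,-.01+.016*i,min(.42,.33+.03*i)],-90+10*i) for i in range(1,9)]
e=rows([tcp(W(a),tool(0,b)) for a,b in T])
e=rows([tcp(W([-.05,.14,.42]),tool(0,0)),tcp(W([-.04,.19,.42]),tool(-10,0)),(W([-.034,.19+.01,.41]),tool(-10)),(W([-.024,.23,.379]),tool(-20)),(W([-.014,.25,.339]),tool(-30)),(W([-.004,.26,.2987]),tool(-42))],e)
```

```text
[0.51756886 0.19931623 0.32964434] [-0.05465734 -0.01692234  0.32964434] 0.05512972935725151 [1.28672412 0.19908485 0.37901131]
xyz mm [ 22.3   2.7 -21.4] w [ 0.7 -0.2 -9.9]
xyz mm [ 38.4   3.1 -51.4] w [  0.7  -0.1 -19.9]
xyz mm [ 54.6   3.5 -81.3] w [  0.7  -0.  -29.9]
xyz mm [ 70.6   3.5 -81.2] w [  0.7   0.  -39.9]
xyz mm [ 86.6   3.5 -81.2] w [  0.7   0.1 -49.9]
xyz mm [102.6   3.5 -81.1] w [  0.7   0.2 -59.9]
xyz mm [118.6   3.5 -81.1] w [  0.7   0.2 -69.9]
xyz mm [134.6   3.6 -81. ] w [  0.7   0.3 -79.9]
xyz mm [ 3.8 21.7  0. ] w [  0.   0. -10.]
xyz mm [ 2.7 72.6  0. ] w [ 10.   -0.9 -10. ]
xyz mm [-2.1 80.3 28.7] w [ 10.   -0.9 -10. ]
xyz mm [ -7.3 108.4  58.9] w [19.9 -1.7 -9.9]
xyz mm [-14.2 126.9  97.5] w [29.9 -2.6 -9.8]
xyz mm [-22.9 135.3 135.4] w [41.9 -3.7 -9.5]
```

View pics/w13.png

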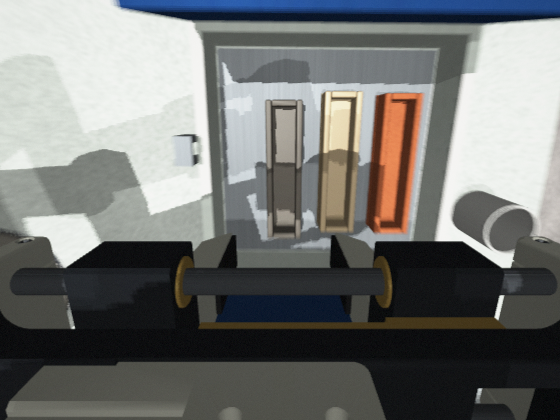

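All three troughs stand upright on the floor: grey at u≈284, buff at 341, red at 396. Next I close the passive leaf.

Call:
move_arm --deltas '[{"x": 0.022, "y": 0.003, "z": -0.021, "wx": 0, "wy": 0, "wz": -10, "hand": 0.3}, {"x": 0.038, "y": 0.003, "z": -0.051, "wx": 0, "wy": 0, "wz": -20, "hand": 0.3}, {"x": 0.055, "y": 0.003, "z": -0.081, "wx": 0, "wy": 0, "wz": -30, "hand": 0.3}, {"x": 0.07, "y": 0.003, "z": -0.081, "wx": 0, "wy": 0, "wz": -40, "hand": 0.3}, {"x": 0.087, "y": 0.003, "z": -0.081, "wx": 0, "wy": 0, "wz": -50, "hand": 0.3}, {"x": 0.103, "y": 0.003, "z": -0.081, "wx": 0, "wy": 0, "wz": -60, "hand": 0.3}, {"x": 0.119, "y": 0.003, "z": -0.081, "wx": 0, "wy": 0, "wz": -70, "hand": 0.3}, {"x": 0.135, "y": 0.003, "z": -0.081, "wx": 0, "wy": 0, "wz": -80, "hand": 0.3}]'

```text
time: 40.7
tool_pos: [0.5277, 0.3347, 0.4081]
tool_rot: [-3.141, -0.002, 2.924]
contact_force: [0.1, 0.2, 0.1]
opening: 0.0272
```

Call:
move_arm --deltas '[{"x": 0.004, "y": 0.022, "z": 0, "wx": 0, "wy": 0, "wz": -10, "hand": 0.3}, {"x": 0.003, "y": 0.072, "z": 0, "wx": 10, "wy": -0.9, "wz": -10, "hand": 0.3}, {"x": -0.002, "y": 0.085, "z": 0.028, "wx": 12, "wy": -1, "wz": -10, "hand": 0.3}, {"x": -0.007, "y": 0.108, "z": 0.059, "wx": 20, "wy": -1.7, "wz": -10, "hand": 0.3}, {"x": -0.014, "y": 0.127, "z": 0.098, "wx": 30, "wy": -2.6, "wz": -9.8, "hand": 0.3}, {"x": -0.023, "y": 0.135, "z": 0.135, "wx": 40, "wy": -3.6, "wz": -9.5, "hand": 0.3}, {"x": -0.023, "y": 0.135, "z": 0.135, "wx": 42, "wy": -3.7, "wz": -9.5, "hand": 0.3}, {"x": -0.023, "y": 0.135, "z": 0.135, "wx": 42, "wy": -3.7, "wz": -9.5, "hand": 0.3}]'

```text
time: 41.7
tool_pos: [0.5516, 0.428, 0.2606]
tool_rot: [-2.423, 0.017, 3.107]
contact_force: [-0.9, 0.4, 1.0]
opening: 0.0276
```

Run:
```python
from h import *
p,R,s=cur(); print(Lk(p),Lk(p-.019*R.as_matrix()[:,2]),s['tool_rot'],s['contact_force'],np.round(s['qpos'],2))
im,q=snap('wrist','w14.png')
for th in (1.2,1.25,1.3,1.35,1.4): print(th,[np.round(proj(q,W(leaf(th,1,x)))) for x in (-.05,0)],np.round(proj(q,W([-.16,.164-.16*np.cos(th)-.006*0,.122+.16*np.sin(th)]))))
```

```text
[-0.03202201  0.21316977  0.26061891] [-0.03246483  0.22567221  0.27491901] [-2.42302677  0.01735761  3.10741054] [-0.8816191   0.41858326  0.98463861] [ 0.76  1.18  0.04 -0.71  2.34 -1.16]
1.2 [array([262., 195.]), array([264., 256.])] [150.  30.]
1.25 [array([268., 197.]), array([269., 258.])] [151.  28.]
1.3 [array([274., 198.]), array([275., 260.])] [153.  24.]
1.35 [array([280., 199.]), array([280., 262.])] [156.  21.]
1.4 [array([287., 200.]), array([287., 264.])] [160.  18.]
```

View pics/w14.png

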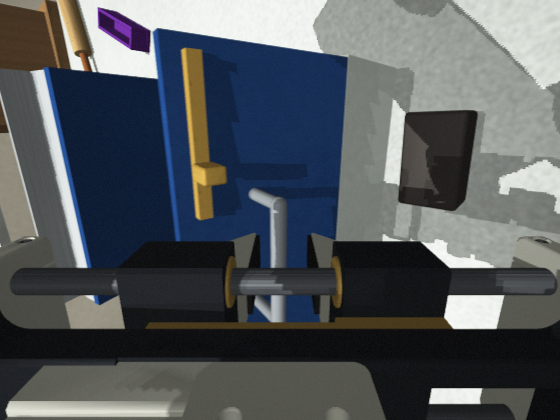

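The bar's near end at (277,200) and the free-edge corner at (155,30) give θ≈1.32. The brick is untouched. I'll approach along the tool axis.

Run:
```python
from h import *
g=leaf(1.32,1,-.02); z=RL.inv().apply(tool(-42).as_matrix()[:,2]); print(g)
rows([(W(g-d*z),tool(-42)) for d in (.05,.025,.0)])
st=(W(g+.019*z),tool(-42))
def ph(t): return -min(42,np.degrees(t)*.75) if t<.9 else -42
ts=np.linspace(1.32,0,17)[1:]
T=[(W(leaf(t,1,-.02)),tool(-42*t/1.32)) for t in ts]
st=rows(T[:8],st); rows(T[8:],st)
```

```text
[-0.02        0.17889977  0.2290467 ]
xyz mm [-11.3  -2.9  16.7] w [ 1.   1.4 -0.1]
xyz mm [-10.7  -3.4  41.7] w [ 1.   1.4 -0.1]
xyz mm [-10.1  -3.8  66.7] w [ 1.   1.4 -0.1]
xyz mm [-0.  -6.3  5.3] w [-2.6 -0.   0. ]
xyz mm [  0.  -12.1  11.1] w [-5.3  0.   0. ]
xyz mm [ -0.  -17.5  17.4] w [-7.9  0.   0. ]
xyz mm [  0.  -22.3  24.1] w [-10.5  -0.    0. ]
xyz mm [ -0.  -26.5  31.3] w [-13.1   0.    0. ]
xyz mm [  0.  -30.1  38.8] w [-15.8  -0.    0. ]
xyz mm [ -0.  -33.1  46.6] w [-18.4   0.    0. ]
xyz mm [  0.  -35.4  54.7] w [-21.   0.   0.]
xyz mm [-0.  -4.5  7.1] w [-2.6 -0.   0. ]
xyz mm [-0.  -8.3 14.6] w [-5.3  0.   0. ]
xyz mm [  0.  -11.5  22.4] w [-7.9  0.   0. ]
xyz mm [ -0.  -14.1  30.5] w [-10.5   0.   -0. ]
xyz mm [ -0.  -16.   38.8] w [-13.1   0.    0. ]
xyz mm [ -0.  -17.2  47.3] w [-15.8   0.   -0. ]
xyz mm [  0.  -17.6  55.9] w [-18.4   0.    0. ]
xyz mm [  0.  -17.4  64.5] w [-21.   0.  -0.]
```

Call:
move_arm --deltas '[{"x": -0.01, "y": -0.003, "z": 0.01, "wx": 1, "wy": 1.4, "wz": 0, "hand": 0.3}, {"x": -0.01, "y": -0.003, "z": 0.03, "wx": 1, "wy": 1.4, "wz": 0, "hand": 0.3}, {"x": -0.01, "y": -0.004, "z": 0.05, "wx": 1, "wy": 1.4, "wz": 0, "hand": 0.3}, {"x": -0.01, "y": -0.004, "z": 0.067, "wx": 1, "wy": 1.4, "wz": 0, "hand": 0.3}, {"x": -0.01, "y": -0.004, "z": 0.067, "wx": 1, "wy": 1.4, "wz": 0, "hand": 0.3}]'

```text
time: 42.38
tool_pos: [0.562, 0.3784, 0.2139]
tool_rot: [-2.405, -0.0, 3.088]
contact_force: [-0.1, -1.2, 0.2]
opening: 0.0276
```

Run:
```python
from h import *
p,R,s=cur(); print(Lk(p-.019*R.as_matrix()[:,2]),s['tool_rot'],s['contact_force'],np.round(s['qpos'],2))
```

```text
[-0.01917839  0.17690916  0.22801868] [-2.40492745e+00 -4.25835956e-04  3.08828670e+00] [-0.06644883 -1.15503131  0.18319232] [ 0.71  1.05  0.47 -0.6   2.1  -0.99]
```

Close on the bar.

Call:
move_arm --deltas '[{"x": 0, "y": 0, "z": 0, "wx": 0, "wy": 0, "wz": 0, "hand": 0}, {"x": 0, "y": 0, "z": 0, "wx": 0, "wy": 0, "wz": 0, "hand": 0}, {"x": 0, "y": 0, "z": 0, "wx": 0, "wy": 0, "wz": 0, "hand": 0}, {"x": 0, "y": 0, "z": 0, "wx": 0, "wy": 0, "wz": 0, "hand": 0}]' --grip_force 20

```text
time: 42.88
tool_pos: [0.5611, 0.3807, 0.2127]
tool_rot: [-2.403, 0.0, 3.092]
contact_force: [1.7, 0.3, 5.5]
opening: 0.0111
```

Call:
move_arm --deltas '[{"x": 0, "y": -0.006, "z": 0.005, "wx": -2.6, "wy": 0, "wz": 0, "hand": 0}, {"x": 0, "y": -0.012, "z": 0.011, "wx": -5.3, "wy": 0, "wz": 0, "hand": 0}, {"x": 0, "y": -0.0175, "z": 0.0175, "wx": -7.9, "wy": 0, "wz": 0, "hand": 0}, {"x": 0, "y": -0.022, "z": 0.024, "wx": -10.5, "wy": 0, "wz": 0, "hand": 0}, {"x": 0, "y": -0.0265, "z": 0.031, "wx": -13.1, "wy": 0, "wz": 0, "hand": 0}, {"x": 0, "y": -0.03, "z": 0.039, "wx": -15.8, "wy": 0, "wz": 0, "hand": 0}, {"x": 0, "y": -0.033, "z": 0.0465, "wx": -18.4, "wy": 0, "wz": 0, "hand": 0}, {"x": 0, "y": -0.0355, "z": 0.0545, "wx": -21, "wy": 0, "wz": 0, "hand": 0}]'

```text
time: 43.88
tool_pos: [0.5573, 0.3188, 0.1953]
tool_rot: [-2.773, -0.002, 3.093]
contact_force: [0.6, 3.5, 0.5]
opening: 0.0111
```

Run:
```python
from h import *
p,R,s=cur(); print(Lk(p-.019*R.as_matrix()[:,2]),leaf(.66,1,-.02),s['tool_rot'],s['contact_force'],s['opening'])
ts=np.linspace(.66,0,9)[1:]
rows([(W(leaf(t,1,-.02)),tool(-42*t/1.32)) for t in ts])
```

```text
[-0.02093984  0.1112728   0.21301426] [-0.02        0.11013857  0.21570137] [-2.77317831e+00 -1.86865616e-03  3.09274235e+00] [0.56353283 3.45904281 0.47237893] 0.011088220570732355
xyz mm [-1.  -6.4  5. ] w [-2.7 -0.1  0.1]
xyz mm [ -1.  -10.3  12.5] w [-5.4 -0.1  0.1]
xyz mm [ -1.  -13.5  20.4] w [-8.  -0.1  0.1]
xyz mm [ -1.  -16.   28.5] w [-10.6  -0.1   0.1]
xyz mm [ -1.  -17.9  36.8] w [-13.2  -0.1   0.1]
xyz mm [ -1.  -19.1  45.2] w [-15.9  -0.1   0.1]
xyz mm [ -1.  -19.5  53.8] w [-18.5  -0.1   0.1]
xyz mm [ -1.  -19.2  62.4] w [-21.1  -0.1   0.1]
```

Call:
move_arm --deltas '[{"x": 0, "y": -0.005, "z": 0.007, "wx": -2.6, "wy": 0, "wz": 0, "hand": 0}, {"x": 0, "y": -0.009, "z": 0.0145, "wx": -5.3, "wy": 0, "wz": 0, "hand": 0}, {"x": 0, "y": -0.012, "z": 0.022, "wx": -7.9, "wy": 0, "wz": 0, "hand": 0}, {"x": 0, "y": -0.015, "z": 0.03, "wx": -10.5, "wy": 0, "wz": 0, "hand": 0}, {"x": 0, "y": -0.017, "z": 0.038, "wx": -13.1, "wy": 0, "wz": 0, "hand": 0}, {"x": 0, "y": -0.018, "z": 0.047, "wx": -15.8, "wy": 0, "wz": 0, "hand": 0}, {"x": 0, "y": -0.0185, "z": 0.055, "wx": -18.4, "wy": 0, "wz": 0, "hand": 0}, {"x": 0, "y": -0.0185, "z": 0.064, "wx": -21, "wy": 0, "wz": 0, "hand": 0}]'

```text
time: 44.88
tool_pos: [0.5549, 0.2791, 0.1423]
tool_rot: [-3.14, -0.003, 3.092]
contact_force: [-1.6, 7.0, -0.9]
opening: 0.0111
```

Call:
move_arm --deltas '[{"x": 0, "y": 0, "z": 0.001, "wx": 0, "wy": 0, "wz": 0, "hand": 0}, {"x": 0, "y": 0, "z": 0.001, "wx": 0, "wy": 0, "wz": 0, "hand": 0}]'

```text
time: 45.12
tool_pos: [0.5549, 0.2788, 0.1417]
tool_rot: [-3.138, -0.003, 3.092]
contact_force: [-1.4, 4.8, 1.9]
opening: 0.0117
```

Run:
```python
from h import *
p,R,s=cur(); print(Lk(p-.019*R.as_matrix()[:,2]),s['tool_rot'],s['contact_force'],s['opening'])
```

```text
[-0.02129344  0.06442007  0.16068771] [-3.13847086e+00 -2.75861232e-03  3.09203824e+00] [-1.41852978  4.7924037   1.85940261] 0.011677874147190317
```

Call:
move_arm --deltas '[{"x": 0, "y": 0, "z": 0.003, "wx": 0, "wy": 0, "wz": 0, "hand": 0}, {"x": 0, "y": 0, "z": 0.005, "wx": 0, "wy": 0, "wz": 0, "hand": 0}, {"x": 0, "y": 0, "z": 0.005, "wx": 0, "wy": 0, "wz": 0, "hand": 0}]'

```text
time: 45.5
tool_pos: [0.5556, 0.2789, 0.1406]
tool_rot: [-3.139, 0.001, 3.093]
contact_force: [-8.7, 0.7, 22.3]
opening: 0.0112
```

Run:
```python
from h import *
p,R,s=cur(); print(Lk(p-.019*R.as_matrix()[:,2]),s['contact_force'],s['opening'])
```

```text
[-0.02065135  0.06446534  0.15962338] [-8.71895397  0.66844325 22.31253083] 0.011237039911839485
```

Call:
move_arm --deltas '[{"x": 0, "y": 0, "z": -0.003, "wx": 0, "wy": 0, "wz": 0, "hand": 0.35}, {"x": 0, "y": 0, "z": -0.003, "wx": 0, "wy": 0, "wz": 0, "hand": 0.35}, {"x": 0, "y": 0, "z": -0.003, "wx": 0, "wy": 0, "wz": 0, "hand": 0.35}, {"x": 0, "y": 0, "z": -0.04, "wx": 0, "wy": 0, "wz": 0, "hand": 0.35}, {"x": 0, "y": 0, "z": -0.09, "wx": 0, "wy": 0, "wz": 0, "hand": 0.4}, {"x": 0.025, "y": -0.025, "z": -0.095, "wx": 0, "wy": 0, "wz": 0, "hand": 0.4}, {"x": 0.045, "y": -0.043, "z": -0.095, "wx": 0, "wy": 0, "wz": 0, "hand": 0.4}, {"x": 0.045, "y": -0.043, "z": -0.095, "wx": 0, "wy": 0, "wz": 0, "hand": 0.4}]'

```text
time: 46.5
tool_pos: [0.5076, 0.2361, 0.2319]
tool_rot: [-3.135, -0.003, 3.091]
contact_force: [0.2, 0.4, -0.5]
opening: 0.0368
```

Run:
```python
from h import *
p,R,s=cur(); print(Lk(p),s['contact_force'],s['tool_rot'])
rows([tcp(W([-.066,.022,.139]),tool())])
im,q=snap('wrist','w15.png'); h=cv2.cvtColor(im,cv2.COLOR_RGB2HSV)
m=((h[...,0]>12)&(h[...,0]<30)&(h[...,1]>120)&(h[...,2]>50)).astype(np.uint8); m[240:]=0
c=max(cv2.findContours(m,0,1)[0],key=cv2.contourArea).reshape(-1,2); print(c.min(0),c.max(0))
w=m.sum(1); print([(v,int(w[v])) for v in range(c.min(0)[1],c.max(0)[1]+1,4)])
print('pred tab top',proj(q,W([-.074,.022,.158])),proj(q,W([-.062,.022,.158])))
```

```text
[-0.06642522  0.01934822  0.23186616] [ 0.19402852  0.40039944 -0.47181802] [-3.13530575e+00 -2.84481758e-03  3.09080857e+00]
xyz mm [-0.7  3.2 92.8] w [-0.4 -0.2 -0.1]
[277 112] [294 234]
[(112, 10), (116, 11), (120, 11), (124, 10), (128, 10), (132, 11), (136, 11), (140, 11), (144, 11), (148, 11), (152, 11), (156, 11), (160, 11), (164, 11), (168, 11), (172, 11), (176, 11), (180, 11), (184, 11), (188, 10), (192, 10), (196, 17), (200, 18), (204, 18), (208, 18), (212, 10), (216, 10), (220, 10), (224, 10), (228, 10), (232, 10)]
pred tab top [288.45557616 202.61543737] [288.41464169 216.53449564]
```

Call:
move_arm --deltas '[{"x": 0.003, "y": 0.001, "z": 0.04, "wx": 0, "wy": 0, "wz": 0, "hand": 0.4}, {"x": 0.003, "y": 0.001, "z": 0.08, "wx": 0, "wy": 0, "wz": 0, "hand": 0.4}, {"x": 0.003, "y": 0.001, "z": 0.092, "wx": 0, "wy": 0, "wz": 0, "hand": 0.4}, {"x": 0.003, "y": 0.001, "z": 0.092, "wx": 0, "wy": 0, "wz": 0, "hand": 0.4}, {"x": 0.003, "y": 0.001, "z": 0.092, "wx": 0, "wy": 0, "wz": 0, "hand": 0.1}, {"x": 0.003, "y": 0.001, "z": 0.092, "wx": 0, "wy": 0, "wz": 0, "hand": 0.1}, {"x": 0.003, "y": 0.001, "z": 0.092, "wx": 0, "wy": 0, "wz": 0, "hand": 0.1}, {"x": 0.003, "y": 0.001, "z": 0.092, "wx": 0, "wy": 0, "wz": 0, "hand": 0.1}]' --grip_force 20

```text
time: 47.55
tool_pos: [0.5059, 0.2377, 0.1407]
tool_rot: [-3.136, -0.0, 3.092]
contact_force: [0.2, -0.2, 3.8]
opening: 0.0156
```

Call:
move_arm --deltas '[{"x": 0.007, "y": 0, "z": 0, "wx": 0, "wy": 0, "wz": 0, "hand": 0.1}, {"x": 0.014, "y": 0, "z": 0, "wx": 0, "wy": 0, "wz": 0, "hand": 0.1}, {"x": 0.021, "y": 0, "z": 0, "wx": 0, "wy": 0, "wz": 0, "hand": 0.1}, {"x": 0.028, "y": 0, "z": 0, "wx": 0, "wy": 0, "wz": 0, "hand": 0.1}, {"x": 0.03, "y": 0, "z": 0, "wx": 0, "wy": 0, "wz": 0, "hand": 0.1}, {"x": 0.03, "y": 0, "z": 0, "wx": 0, "wy": 0, "wz": 0, "hand": 0.1}, {"x": 0.03, "y": 0, "z": 0, "wx": 0, "wy": 0, "wz": 0, "hand": 0.1}]'

```text
time: 48.42
tool_pos: [0.4759, 0.2394, 0.1406]
tool_rot: [-3.137, -0.0, 3.092]
contact_force: [1.6, 2.1, 7.3]
opening: 0.0156
```

Run:
```python
from h import *
p,R,s=cur(); print(Lk(p),s['contact_force'],s['opening'])
```

```text
[-0.09828022  0.02106769  0.14061899] [1.63973027 2.14463214 7.33026224] 0.015648036736562558
```

Call:
move_arm --deltas '[{"x": 0.002, "y": 0, "z": 0, "wx": 0, "wy": 0, "wz": 0, "hand": 0.1}, {"x": 0.004, "y": 0, "z": 0, "wx": 0, "wy": 0, "wz": 0, "hand": 0.1}, {"x": 0.004, "y": 0, "z": 0, "wx": 0, "wy": 0, "wz": 0, "hand": 0.1}]'

```text
time: 48.8
tool_pos: [0.4756, 0.2396, 0.1409]
tool_rot: [-3.138, 0.007, 3.091]
contact_force: [14.5, 2.2, -0.7]
opening: 0.0155
```

Run:
```python
from h import *
p,R,s=cur(); print(Lk(p),s['contact_force'],s['opening'])
```

```text
[-0.09859391  0.02125401  0.14090903] [14.54212854  2.21136042 -0.6761187 ] 0.01547773064567381
```

Call:
move_arm --deltas '[{"x": 0.001, "y": 0, "z": 0, "wx": 0, "wy": 0, "wz": 0, "hand": 0.4}, {"x": 0.001, "y": 0, "z": 0, "wx": 0, "wy": 0, "wz": 0, "hand": 0.4}, {"x": 0.001, "y": 0, "z": 0, "wx": 0, "wy": 0, "wz": 0, "hand": 0.4}, {"x": 0, "y": 0, "z": -0.03, "wx": 0, "wy": 0, "wz": 0, "hand": 0.4}, {"x": -0.02, "y": 0, "z": -0.08, "wx": 0, "wy": 0, "wz": 0, "hand": 0.3}, {"x": -0.03, "y": 0, "z": -0.14, "wx": 0, "wy": 0, "wz": 0, "hand": 0.24}, {"x": -0.035, "y": 0, "z": -0.2, "wx": 0, "wy": 0, "wz": 0, "hand": 0.24}, {"x": -0.035, "y": 0, "z": -0.26, "wx": 0, "wy": 0, "wz": 0, "hand": 0.24}]'

```text
time: 49.8
tool_pos: [0.5066, 0.2388, 0.4014]
tool_rot: [-3.135, -0.003, 3.092]
contact_force: [0.4, 0.3, 0.1]
opening: 0.0217
```

Run:
```python
from h import *
p,R,s=cur(); print(Lk(p),s['tool_rot'])
im,q=snap('wrist','w16.png'); h=cv2.cvtColor(im,cv2.COLOR_RGB2HSV)
m=((h[...,0]>12)&(h[...,0]<30)&(h[...,1]>120)&(h[...,2]>50)).astype(np.uint8); m[240:]=0; m[:,:200]=0;m[:,380:]=0
c=max(cv2.findContours(m,0,1)[0],key=cv2.contourArea).reshape(-1,2); print(c.min(0),c.max(0)); w=m.sum(1); print([(v,int(w[v])) for v in range(c.min(0)[1],c.max(0)[1]+1,3)])
print([proj(q,W([x,.0205,.158])).round() for x in (-.102,-.09)])
G=[([-.09,.0,.42],0),([-.08,-.06,.42],0),([-.07,-.12,.42],0),([-.06,-.18,.42],0),([-.06,-.24,.42],0)]
e=rows([(W(a),tool(b)) for a,b in G])
t=W([.001,-.247,.281]),tool(60)
gz=[([-.05,-.25,.42],10),([-.04,-.26,.42],20),([-.03,-.27,.40],30),([-.02,-.28,.38],40),([-.01,-.275,.34],50)]
rows([(W(a),tool(b)) for a,b in gz]+[tcp(*t)],e)
```

```text
[-0.06756512  0.02193733  0.40136392] [-3.13529548e+00 -3.03524464e-03  3.09152188e+00]
[278 106] [289 172]
[(106, 2), (109, 6), (112, 6), (115, 6), (118, 7), (121, 7), (124, 6), (127, 6), (130, 6), (133, 6), (136, 6), (139, 6), (142, 6), (145, 9), (148, 11), (151, 11), (154, 8), (157, 7), (160, 7), (163, 6), (166, 6), (169, 6), (172, 6)]
[array([284., 149.]), array([284., 158.])]
xyz mm [ 23.6 -22.4   8.9] w [-0.1  0.6 -0. ]
xyz mm [ 13.6 -82.4   9.1] w [-0.1  0.6 -0. ]
xyz mm [   3.6 -142.4    9.3] w [-0.1  0.6 -0. ]
xyz mm [  -6.4 -202.4    9.5] w [-0.1  0.6 -0. ]
xyz mm [  -6.4 -262.4    9.6] w [-0.1  0.6 -0. ]
xyz mm [-10.   -6.7  -0.3] w [-10.   0.   0.]
xyz mm [-20.  -13.5  -1.1] w [-20.   0.   0.]
xyz mm [-30.  -20.5  17.5] w [-30.   0.   0.]
xyz mm [-40.  -27.8  35.6] w [-40.   0.   0.]
xyz mm [-50.  -20.4  73.2] w [-50.   0.  -0.]
xyz mm [-61.  -7. 120.] w [-60.   0.   0.]
```

The bolt is home: it met its stop at 14 N, and the tab is at v≈150 where the home position predicts 149–158. Next I go around to the active bar.

Call:
move_arm --deltas '[{"x": 0.01, "y": -0.04, "z": 0.005, "wx": 0, "wy": 0, "wz": 0, "hand": 0.24}, {"x": 0.01, "y": -0.1, "z": 0.005, "wx": 0, "wy": 0, "wz": 0, "hand": 0.24}, {"x": 0, "y": -0.16, "z": 0.005, "wx": 0, "wy": 0, "wz": 0, "hand": 0.24}, {"x": -0.006, "y": -0.22, "z": 0.008, "wx": 0, "wy": 0, "wz": 0, "hand": 0.24}, {"x": -0.006, "y": -0.262, "z": 0.01, "wx": 0, "wy": 0, "wz": 0, "hand": 0.24}, {"x": -0.006, "y": -0.262, "z": 0.01, "wx": 0, "wy": 0, "wz": 0, "hand": 0.24}]'

```text
time: 50.6
tool_pos: [0.4993, -0.0255, 0.3905]
tool_rot: [-3.135, -0.004, 3.087]
contact_force: [-0.3, 0.5, -1.0]
opening: 0.022
```

Call:
move_arm --deltas '[{"x": -0.01, "y": -0.007, "z": 0, "wx": -10, "wy": 0, "wz": 0, "hand": 0.24}, {"x": -0.02, "y": -0.0135, "z": 0, "wx": -20, "wy": 0, "wz": 0, "hand": 0.24}, {"x": -0.03, "y": -0.02, "z": 0.0175, "wx": -30, "wy": 0, "wz": 0, "hand": 0.24}, {"x": -0.04, "y": -0.028, "z": 0.0355, "wx": -40, "wy": 0, "wz": 0, "hand": 0.24}, {"x": -0.05, "y": -0.02, "z": 0.073, "wx": -50, "wy": 0, "wz": 0, "hand": 0.24}, {"x": -0.061, "y": -0.007, "z": 0.12, "wx": -60, "wy": 0, "wz": 0, "hand": 0.24}, {"x": -0.061, "y": -0.007, "z": 0.12, "wx": -60, "wy": 0, "wz": 0, "hand": 0.24}]'

```text
time: 51.48
tool_pos: [0.5588, -0.0329, 0.2638]
tool_rot: [2.092, -0.019, 3.092]
contact_force: [0.4, -1.0, 0.6]
opening: 0.0219
```

Run:
```python
from h import *
p,R,s=cur(); print(Lk(p),s['tool_rot'],s['contact_force'],np.round(s['qpos'],2))
im,q=snap('wrist','w17.png')
for th in (1.3,1.38,1.45): print(th,[np.round(proj(q,W(leaf(th,-1,x)))) for x in (-.05,0)])
g=np.array([0,-.1835,.2467]); z=RL.inv().apply(tool(60).as_matrix()[:,2])
rows([(W(g-d*z),tool(60)) for d in (.05,0)])
```

```text
[-0.00194204 -0.24680327  0.26376146] [ 2.09205995 -0.01940458  3.09155871] [ 0.3827188  -0.9692752   0.61561846] [-0.63  0.64  1.38  0.83  1.79 -2.25]
1.3 [array([312., 152.]), array([311., 213.])]
1.38 [array([305., 154.]), array([305., 216.])]
1.45 [array([298., 155.]), array([298., 219.])]
xyz mm [-1.1 12.6 35.1] w [-0.2 -0.3 -0.4]
xyz mm [-1.4 12.8 85.1] w [-0.2 -0.3 -0.4]
```

View pics/w17.png

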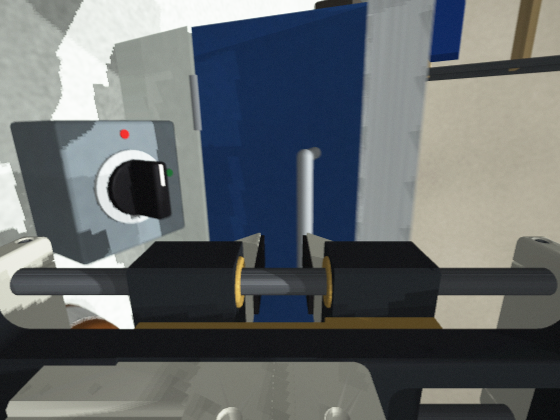

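The bar's near end at (305,154) matches θ=1.38. The knob's white pointer, at (163,172), still points to the robot's side, so the knob has not been turned. I'll move in, grip and close.

Call:
move_arm --deltas '[{"x": -0.001, "y": 0.013, "z": 0.01, "wx": 0, "wy": 0, "wz": 0, "hand": 0.24}, {"x": -0.001, "y": 0.013, "z": 0.035, "wx": 0, "wy": 0, "wz": 0, "hand": 0.24}, {"x": -0.001, "y": 0.013, "z": 0.06, "wx": 0, "wy": 0, "wz": 0, "hand": 0.24}, {"x": -0.001, "y": 0.013, "z": 0.085, "wx": 0, "wy": 0, "wz": 0, "hand": 0.24}, {"x": -0.001, "y": 0.013, "z": 0.085, "wx": 0, "wy": 0, "wz": 0, "hand": 0.24}, {"x": -0.001, "y": 0.013, "z": 0.085, "wx": 0, "wy": 0, "wz": 0, "hand": 0}, {"x": -0.001, "y": 0.013, "z": 0.085, "wx": 0, "wy": 0, "wz": 0, "hand": 0}, {"x": -0.001, "y": 0.013, "z": 0.085, "wx": 0, "wy": 0, "wz": 0, "hand": 0}]' --grip_force 20

```text
time: 52.52
tool_pos: [0.5654, 0.0452, 0.2407]
tool_rot: [2.1, -0.0, 3.091]
contact_force: [-0.7, -3.9, 4.3]
opening: 0.0112
```

Run:
```python
from h import *
p,R,s=cur(); print(Lk(p-.019*R.as_matrix()[:,2]),s['tool_rot'],s['contact_force'],s['opening'])
ts=np.linspace(1.38,0,17)[1:]
T=[(W(leaf(t,-1,0)),tool(60*t/1.38)) for t in ts]
st=(W(leaf(1.38,-1,0))+.019*tool(60).as_matrix()[:,2],tool(60))
st=rows(T[:8],st); rows(T[8:],st)
```

```text
[ 0.00078225 -0.18484026  0.25029571] [ 2.10011272e+00 -3.31984316e-04  3.09078464e+00] [-0.7059507  -3.85270067  4.2589815 ] 0.011200735050085777
xyz mm [-0.   5.   8.6] w [ 3.7 -0.   0. ]
xyz mm [-0.   9.3 17.7] w [ 7.5  0.  -0. ]
xyz mm [-0.  12.8 27.1] w [11.2  0.   0. ]
xyz mm [-0.  15.4 36.8] w [15.  0.  0.]
xyz mm [-0.  17.2 46.7] w [18.7  0.   0. ]
xyz mm [-0.  18.1 56.7] w [22.5  0.   0. ]
xyz mm [-0.  18.1 66.8] w [26.2 -0.   0. ]
xyz mm [ 0.  17.3 76.9] w [30.  0.  0.]
xyz mm [-0.   3.5  9.5] w [ 3.7  0.  -0. ]
xyz mm [-0.   6.2 19.4] w [ 7.5 -0.   0. ]
xyz mm [-0.   8.  29.4] w [11.3 -0.  -0. ]
xyz mm [-0.   8.9 39.6] w [15. -0.  0.]
xyz mm [-0.   9.  49.9] w [18.8  0.   0. ]
xyz mm [-0.   8.1 60.1] w [22.5 -0.   0. ]
xyz mm [-0.   6.4 70.3] w [26.3  0.  -0. ]
xyz mm [-0.   3.7 80.3] w [30. -0.  0.]
```

Call:
move_arm --deltas '[{"x": 0, "y": 0.005, "z": 0.0085, "wx": 3.7, "wy": 0, "wz": 0, "hand": 0}, {"x": 0, "y": 0.0095, "z": 0.0175, "wx": 7.5, "wy": 0, "wz": 0, "hand": 0}, {"x": 0, "y": 0.013, "z": 0.027, "wx": 11.2, "wy": 0, "wz": 0, "hand": 0}, {"x": 0, "y": 0.0155, "z": 0.037, "wx": 15, "wy": 0, "wz": 0, "hand": 0}, {"x": 0, "y": 0.017, "z": 0.0465, "wx": 18.7, "wy": 0, "wz": 0, "hand": 0}, {"x": 0, "y": 0.018, "z": 0.0565, "wx": 22.5, "wy": 0, "wz": 0, "hand": 0}, {"x": 0, "y": 0.018, "z": 0.067, "wx": 26.2, "wy": 0, "wz": 0, "hand": 0}, {"x": 0, "y": 0.0175, "z": 0.077, "wx": 30, "wy": 0, "wz": 0, "hand": 0}]'

```text
time: 53.52
tool_pos: [0.5699, 0.1217, 0.2177]
tool_rot: [2.624, 0.001, 3.091]
contact_force: [-0.0, -0.4, 5.0]
opening: 0.0109
```

Run:
```python
from h import *
p,R,s=cur(); print(Lk(p-.019*R.as_matrix()[:,2]),leaf(.69,-1,0),s['tool_rot'],s['contact_force'],s['opening'])
ts=np.linspace(.69,0,9)[1:]
rows([(W(leaf(t,-1,0)),tool(60*t/1.38)) for t in ts])
```

```text
[ 0.0014182  -0.10120418  0.23420572] [ 0.         -0.09986224  0.22809594] [2.62393701e+00 1.38608039e-03 3.09053966e+00] [-0.03293034 -0.41516335  4.95515402] 0.01087396372178838
xyz mm [ 1.5  1.8 15.5] w [ 3.4  0.1 -0. ]
xyz mm [ 1.5  4.5 25.3] w [ 7.2  0.1 -0. ]
xyz mm [ 1.5  6.4 35.3] w [10.9  0.1 -0. ]
xyz mm [ 1.5  7.4 45.5] w [14.7  0.1 -0. ]
xyz mm [ 1.6  7.5 55.8] w [18.4  0.1 -0. ]
xyz mm [ 1.6  6.7 66. ] w [22.2  0.1 -0. ]
xyz mm [ 1.6  5.  76.2] w [25.9  0.1 -0. ]
xyz mm [ 1.6  2.5 86.2] w [29.7  0.1 -0.1]
```

Call:
move_arm --deltas '[{"x": 0, "y": 0.003, "z": 0.011, "wx": 3.7, "wy": 0, "wz": 0, "hand": 0}, {"x": 0, "y": 0.0055, "z": 0.022, "wx": 7.4, "wy": 0, "wz": 0, "hand": 0}, {"x": 0, "y": 0.0075, "z": 0.032, "wx": 11.2, "wy": 0, "wz": 0, "hand": 0}, {"x": 0, "y": 0.0085, "z": 0.043, "wx": 14.9, "wy": 0, "wz": 0, "hand": 0}, {"x": 0, "y": 0.0085, "z": 0.053, "wx": 18.6, "wy": 0, "wz": 0, "hand": 0}, {"x": 0, "y": 0.0075, "z": 0.064, "wx": 22.3, "wy": 0, "wz": 0, "hand": 0}, {"x": 0, "y": 0.0055, "z": 0.075, "wx": 26, "wy": 0, "wz": 0, "hand": 0}, {"x": 0, "y": 0.003, "z": 0.086, "wx": 29.8, "wy": 0, "wz": 0, "hand": 0}]'

```text
time: 54.52
tool_pos: [0.5735, 0.1668, 0.1465]
tool_rot: [-3.138, 0.006, 3.092]
contact_force: [-2.9, -11.1, 29.4]
opening: 0.0115
```

Call:
move_arm --deltas '[{"x": 0, "y": 0, "z": 0.001, "wx": 0, "wy": 0, "wz": 0, "hand": 0}, {"x": 0, "y": 0, "z": 0.002, "wx": 0, "wy": 0, "wz": 0, "hand": 0}]'

```text
time: 54.78
tool_pos: [0.5736, 0.1668, 0.1454]
tool_rot: [-3.141, 0.006, 3.091]
contact_force: [-3.9, -1.5, 27.3]
opening: 0.0116
```

Run:
```python
from h import *
p,R,s=cur(); print(Lk(p-.019*R.as_matrix()[:,2]),s['tool_rot'],s['contact_force'],s['opening'])
```

```text
[ 0.00278391 -0.0466542   0.16437623] [-3.14114183  0.006415    3.09115885] [-3.91522611 -1.51826631 27.28059298] 0.011598861764294427
```

Call:
move_arm --deltas '[{"x": 0, "y": 0, "z": -0.002, "wx": 0, "wy": 0, "wz": 0, "hand": 0.26}, {"x": 0, "y": 0, "z": -0.002, "wx": 0, "wy": 0, "wz": 0, "hand": 0.26}, {"x": 0, "y": 0, "z": -0.002, "wx": 0, "wy": 0, "wz": 0, "hand": 0.26}, {"x": 0, "y": 0, "z": -0.04, "wx": 0, "wy": 0, "wz": 0, "hand": 0.26}, {"x": 0, "y": 0, "z": -0.09, "wx": 0, "wy": 0, "wz": 0, "hand": 0.34}, {"x": 0.01, "y": -0.055, "z": -0.09, "wx": 0, "wy": 0, "wz": 3, "hand": 0.34}, {"x": 0.02, "y": -0.115, "z": -0.09, "wx": 0, "wy": 0, "wz": 7, "hand": 0.34}, {"x": 0.023, "y": -0.15, "z": -0.09, "wx": 0, "wy": 0, "wz": 7, "hand": 0.34}]'

```text
time: 55.78
tool_pos: [0.5396, 0.0157, 0.2306]
tool_rot: [-3.138, -0.003, 2.967]
contact_force: [-0.4, -0.2, 0.5]
opening: 0.0316
```

Run:
```python
from h import *
p,R,s=cur(); print(Lk(p),s['contact_force'],s['tool_rot'])
k=W([-.02,-.219,.103]); print(k)
rows([tcp(k+[0,0,.11],tool(0,-7)),tcp(k,tool(0,-7))])
im,q=snap('top','t18.png'); h=cv2.cvtColor(im,cv2.COLOR_RGB2HSV)
# leaves check: blue extent on leaf plane + white pointer pixels on knob
b=((h[...,0]>100)&(h[...,0]<125)&(h[...,1]>120)).astype(np.uint8); b[:80]=0;b[240:]=0;b[:,:130]=0;b[:,300:]=0
pts=cv2.findNonZero(b).reshape(-1,2); print(pts.min(0),pts.max(0), 'was [150 103] [282 223]')
i1=cv2.imread('pics/top1.png'); h1=cv2.cvtColor(i1,cv2.COLOR_BGR2GRAY)
print(h1[158:192:2,294:316:2])
```

```text
[-0.02350219 -0.19925445  0.23061927] [-0.39655884 -0.2331635   0.53056908] [-3.13847734e+00 -2.88667120e-03  2.96730153e+00]
[ 0.54213576 -0.0042347   0.103     ]
xyz mm [ -6.  -19.1  17.7] w [-0.2 -0.2 -0.1]
xyz mm [ -6.3 -18.8 127.7] w [-0.2 -0.2 -0.1]
[150 103] [280 223] was [150 103] [282 223]
[[112 111 114 115 113 111 114 111 115 115 112]
 [113 115 112 113 113 115 113 113 113 113 115]
 [110 110 110 111 114  66  67 100 107 111 116]
 [110 109 143 156 136  56  55 121 140 113 111]
 [110 153 169 135  63  51  57  83 154 158 118]
 [152 154  75  56  52  56  60  54  57 146 156]
 [165  98  50  56  50  54  56  54  54  69 163]
 [164  55  56  55  49  78  81  53  59  52 132]
 [134  52  55  59  48  95 115  59  59  62  98]
 [156  56  57  56  49  91 113  57  58  54 119]
 [168  61  58  55  51  97 116  58  65  55 156]
 [166 121  54  56  52  48  52  55  60  86 166]
 [140 166 120  60  47  46  45  57  80 162 166]
 [100 148 168 151 134 113 131 144 168 165 121]
 [114 106 126 153 165 167 166 168 142 108 112]
 [113 114 113 103 111 120 117 107 111 112 112]
 [112 110 115 112 113 113 111 112 112 109 113]]
```

Call:
move_arm --deltas '[{"x": -0.006, "y": -0.019, "z": 0.02, "wx": 0, "wy": 0, "wz": -2, "hand": 0.34}, {"x": -0.006, "y": -0.019, "z": 0.06, "wx": 0, "wy": 0, "wz": -2, "hand": 0.34}, {"x": -0.006, "y": -0.019, "z": 0.1, "wx": 0, "wy": 0, "wz": -2, "hand": 0.34}, {"x": -0.006, "y": -0.019, "z": 0.126, "wx": 0, "wy": 0, "wz": -2, "hand": 0.34}, {"x": -0.006, "y": -0.019, "z": 0.126, "wx": 0, "wy": 0, "wz": -2, "hand": 0.34}, {"x": -0.006, "y": -0.019, "z": 0.126, "wx": 0, "wy": 0, "wz": -2, "hand": 0.05}, {"x": -0.006, "y": -0.019, "z": 0.126, "wx": 0, "wy": 0, "wz": -2, "hand": 0.05}, {"x": -0.006, "y": -0.019, "z": 0.126, "wx": 0, "wy": 0, "wz": -2, "hand": 0.05}]' --grip_force 30

```text
time: 56.82
tool_pos: [0.5425, -0.0063, 0.1059]
tool_rot: [-3.132, -0.002, 3.005]
contact_force: [-3.8, -19.5, -1.8]
opening: 0.0139
```

Call:
move_arm --deltas '[{"x": 0, "y": -0.002, "z": 0, "wx": 0, "wy": 0, "wz": 8, "hand": 0.05}, {"x": 0, "y": -0.002, "z": 0, "wx": 0, "wy": 0, "wz": 17, "hand": 0.05}, {"x": 0, "y": -0.002, "z": 0, "wx": 0, "wy": 0, "wz": 26, "hand": 0.05}, {"x": 0, "y": -0.002, "z": 0, "wx": 0, "wy": 0, "wz": 35, "hand": 0.05}, {"x": 0, "y": -0.002, "z": 0, "wx": 0, "wy": 0, "wz": 44, "hand": 0.05}, {"x": 0, "y": -0.002, "z": 0, "wx": 0, "wy": 0, "wz": 53, "hand": 0.05}, {"x": 0, "y": -0.002, "z": 0, "wx": 0, "wy": 0, "wz": 61, "hand": 0.05}, {"x": 0, "y": -0.002, "z": 0, "wx": 0, "wy": 0, "wz": 61, "hand": 0.05}]' --grip_force 40

```text
time: 57.82
tool_pos: [0.5427, -0.0063, 0.1059]
tool_rot: [-3.138, 0.005, 1.938]
contact_force: [-2.4, -9.8, -3.3]
opening: 0.0137
```

Run:
```python
from h import *
p,R,s=cur(); print(Lk(p),s['contact_force'],s['torque'],s['tool_rot'],s['opening'],'turn',3.092-s['tool_rot'][2])
```

```text
[-0.01929223 -0.22101685  0.10592577] [-2.41852963 -9.84362094 -3.29052145] [-1.59454828e+00  4.03124131e-01 -1.48364885e-03] [-3.13791653  0.00476059  1.93822353] 0.013715921740368626 turn 1.1537764723695032
```

Knob at about 1.15 rad with no torque left, so it is past the detent. I'll release, rise clear and check.

Call:
move_arm --deltas '[{"x": 0, "y": 0, "z": 0, "wx": 0, "wy": 0, "wz": 0, "hand": 0.34}, {"x": 0, "y": 0, "z": 0, "wx": 0, "wy": 0, "wz": 0, "hand": 0.34}, {"x": 0, "y": 0, "z": 0, "wx": 0, "wy": 0, "wz": 0, "hand": 0.34}, {"x": 0, "y": 0, "z": -0.03, "wx": 0, "wy": 0, "wz": 0, "hand": 0.34}, {"x": 0, "y": 0, "z": -0.09, "wx": 0, "wy": 0, "wz": 0, "hand": 0.34}, {"x": 0, "y": 0, "z": -0.15, "wx": 0, "wy": 0, "wz": 0, "hand": 0.34}, {"x": 0, "y": 0, "z": -0.2, "wx": 0, "wy": 0, "wz": 0, "hand": 0.34}, {"x": 0, "y": 0, "z": -0.2, "wx": 0, "wy": 0, "wz": 0, "hand": 0.34}]'

```text
time: 58.82
tool_pos: [0.5448, -0.0036, 0.3097]
tool_rot: [3.136, 0.006, 1.94]
contact_force: [-0.5, -0.1, -0.8]
opening: 0.0312
```

Run:
```python
from h import *
p,R,s=cur(); print(p,s['contact_force'],s['time'])
im,q=snap('wrist','w19.png'); g=cv2.cvtColor(im,cv2.COLOR_RGB2GRAY)
C0=W([-.02,-.219,.131])
for a in np.arange(0,1.45,.1): # brightness along bar-top half directions (pointer end), knob angle a clockwise
    d=RL.apply([-np.cos(a),np.sin(a),0]); u=[proj(q,C0+d*r) for r in (.008,.012,.016,.02)]
    print(round(a,2),[int(g[int(round(y)),int(round(x))]) if 0<=y<420 and 0<=x<560 else None for x,y in u],end=' ')
print(proj(q,C0))
t,qt=snap('top','t19.png'); h=cv2.cvtColor(t,cv2.COLOR_RGB2HSV)
b=((h[...,0]>100)&(h[...,0]<125)&(h[...,1]>120)).astype(np.uint8); b[:80]=0;b[240:]=0;b[:,:130]=0;b[:,300:]=0
pts=cv2.findNonZero(b).reshape(-1,2); print(pts.min(0),pts.max(0),'start [150 103] [282 223]')
```

```text
[ 0.54479523 -0.0036324   0.30965479] [-0.54439844 -0.11193947 -0.78843053] 58.825
0.0 [18, 14, 36, 46] 0.1 [15, 15, 24, 46] 0.2 [12, 19, 44, 47] 0.3 [13, 17, 47, 46] 0.4 [22, 19, 46, 44] 0.5 [19, 35, 45, 47] 0.6 [19, 26, 49, 49] 0.7 [57, 28, 20, 52] 0.8 [57, 38, 32, 23] 0.9 [179, 67, 37, 30] 1.0 [241, 185, 184, 17] 1.1 [241, 242, 242, 37] 1.2 [223, 229, 228, 22] 1.3 [106, 124, 40, 13] 1.4 [106, 42, 35, 12] [279.74937422 182.26170232]
[150 103] [274 223] start [150 103] [282 223]
```

Run:
```python
from h import *
print(robot.hand_in())
```

```text
the job is handed in; nothing more can be done
None
```

I completed the whole sequence in the required order and handed it in at about 59 s on the robot's clock; no verdict was reported. The jar, the brick and the purple look-alike were left alone.

**Last checks:**
- **Troughs:** the last interior view, before closing, showed all three upright on the floor; I measured red at x = 0.099, y = -0.007 m in the locker frame. I have not seen inside since the leaves closed.
- **Leaves:** each was pressed shut, meeting 22 N (passive) and 27 N (active). In the last top picture the blue area's right edge sat 8 px further left than at the start. I took that to be the arm covering part of it, but did not confirm it.
- **Bolt:** it met its home stop at about 14 N, and its tab sat at the home position.
- **Knob:** the pointer reads about 1.1 rad, past the 0.95 required.

**What did not go to plan:**
- **Passive leaf:** while opening it, the arm ran into its joint limits and the wrist force briefly reached 71 N (limit 120 N). The leaf still ended at about 1.3 rad.
- **Trough positions:** the top camera placed the troughs up to about 11 mm off, so I corrected each one from the wrist camera before gripping it.

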